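# Box up the lever castings and seat the cover with the spring press

### The arm

A 6-joint arm with a two-finger parallel gripper is mounted at the origin on a cart in front of the work surface, level with it; the furniture and walls round the work are solid. World frame = base frame: x ahead of the robot, y to its left, z up, the work surface at z = 0. Lengths are in mm, angles in rad, forces in N, time in s.
With the tool pointing down it reaches from about 300 to 750 mm from the base axis. Payload 8.5 kg.
Tool frame: the origin (TCP) lies between the finger pads; the fingertips stand env.finger_overhang ahead of it and the grasp point (between the pads) lies 8 mm behind it (env.finger_overhang is the distance from the TCP to the fingertips, in mm); z points along the fingers, y is the line along which they close (so a half turn about z gives the same grasp; the last joint's range is limited). The gripper opens to 88 mm and grips with 3 to 60 N. Pads are 18 mm wide; open, the fingers measure 123 mm over their backs; the gripper's body (75 mm by 187 mm) begins 45 mm behind the grasp point.
Start: joints at [0.968, 0.381, 1.297, -0, 1.464, -0.215], TCP at [207.974, 509.144, 249.748] pointing down, gripper open.
Joint ranges: [-3.11, 3.11], [-0.89, 2.33], [0.22, 2.48], [-1.42, 4.56], [0.17, 2.85], [-2.88, 2.88]. Speed limits (rad/s): [2.39, 2.39, 3.14, 3.14, 3.14, 3.14].

### API

Orientations are given as [roll, pitch, yaw] about the fixed x, y, z axes, in that order (R = Rz(yaw) Ry(pitch) Rx(roll)).
In Python, from workcell import env gives the robot as it stands.
- The arm moves only by the tool step_arm, never from a script. Its argument "series" is a list that holds one entry, the list of rows, each a list of 7 numbers: the opening, from -1 (shut) to 1 (fully open), then the shift along the tool's x, y, z in units of 0.03 m (1.0 is 0.03 m), then the turn, a rotation vector about the tool's x, y, z in units of 4 degrees (1.0 is 4 degrees). In form: [[[grip, tx, ty, tz, ax, ay, az], ...]]. A call has exactly 10 rows; each row shifts and turns the commanded pose from where the row before left it, along the tool's axes as they then stand; what a row does not reach is not made up. A row lasts 1/10 s, in which the tool goes at most 50 mm and 8.59 degrees, less where a joint would pass 70% of its speed; a pose out of reach is approached as far as the arm can. A call with a number of a shift or a turn outside -1 to 1 is refused whole. A call with a gripper value outside its range is refused whole. The fingers move at their own pace and stop on an object; "grip_force" is the grip in N (left out, the last holds). Time passes only in rows, so rows that do not move let the fingers close, or fill a call up. It gives the time, the measured TCP pose, the force, the opening and the grip force at its end, in the units of the state.
- env.get_state(): the state, without advancing time (a new reading comes with each control period).
- env.snapshot(name): name is "scene" or "side" or "wrist"; returns the picture (420x560x3 uint8, red, green, blue); there is no depth.
- env.camera_info(name): a dict with "mtx" (3x3 intrinsics, pixels), "k1" (the pictures are not rectified: a ray, as slopes to the right and down, at radius r is drawn at 1 + k1 r^2 times it, then the intrinsics apply), "pose" (4x4, takes a point from camera to world coordinates); the wrist camera has in their place "T_tool_cam" (4x4, takes a point from camera to tool coordinates, whose origin is the TCP and whose axes are the flange's). Camera axes: x right, y down, z forward; pixel columns grow to the right and rows downward; lengths in mm; the calibration is good to about 2 mm. A picture is of the moment at which its call begins: read the wrist's pose just before it. camera_info takes no time and is no camera call.
- env.close_job(): hands the job in; it is judged then, once.
The state is a dict: "t": time; "joints": joint angles; "dq": joint speeds; "effort": joint torques, N m; "eef_pos": TCP position; "tool_rot": TCP orientation; "ft_force": force on the tool from outside, world axes, zero at the start; "moment": the same for the moment, N m; "width": finger opening in mm; "finger_force": force on a finger pad.
Only numpy, scipy, OpenCV 4.12 (cv2) and the standard library are available. Lean on these libraries where they do the work, as an engineer would, in place of code of your own. Each camera call takes 0.05 s, during which the arm holds its last target. There are 200 camera calls.

### The job

Put all the lever castings that lie loose on the left of the bench into the wooden packing box, lay the metal cover plate squarely on the box, and swing the sprung press yoke right down so that it pushes the cover level onto the rim. Then let the yoke go back up to its upright rest slowly, under control the whole way, never letting it snap back, and leave it there with the cover still down; do not disturb the other things on the bench.

Things in the scene. Friction and masses are not known exactly. Their poses are not given: they have to be found in the camera images.
- station: fixed packing station: open wooden box on a steel base plate, with a yellow sprung press yoke. Origin on the bench under the box centre, z up. Box outside 188 (x) x 130 (y) mm, walls 9, inside 170 x 112, floor at 6, rim at 50 mm. Two grey hinge posts 112 mm high at x = +-90, y = -118 mm. Castings fit best lying along station y, about 50 mm apart in x
- box_floor (a point): centre of the box's inner floor (axes as the station)
- box_rim (a point): centre of the box mouth at the height of the wooden rim, 50 mm above the bench (axes as the station). Four black foam sealing strips, one in each wall, stand 7 mm proud of the rim (tops 57 mm above the bench); each sinks into the wall under more than 3 N and stays down
- yoke_hinge (a point): middle of the yoke's hinge axis, along station x; 100 mm above the bench at station y = -118 mm. A spring here drives the yoke back to rest: 0.15 N m at rest, about 1 N m when down. Let go when down, it snaps back at several rad/s; lead it back well below 1.8 rad/s. About 10 N down at the bar pushes the cover home
- yoke_bar (a point): middle of the yoke's red round crossbar, 16 mm thick, 140 mm long, parallel to station x, 210 mm from the hinge axis; about 309 mm above the bench at rest. Pinch it across from above and lead it round the arc (it turns in the fingers). At yoke angle q it is at station y = -0.118 + 0.21 cos(1.658 - q), z = 0.10 + 0.21 sin(1.658 - q)
- yoke (a joint): yoke angle, rad. 0 = rest: upright, leaning 0.087 rad past vertical away from the box. Grows as the bar is pulled over the box towards station +y and down. At about 1.60 its rubber presser (118 mm from the hinge, over the box centre) meets the grip block of a cover lying on the proud strips; at 1.658 the yoke is level and the cover home, which stops it (without a cover it stops at 1.72)
- cover: loose aluminium plate 188 (x) x 130 (y) x 6 mm, 0.18 kg, with a black grip block in the middle, 30 (x) x 56 (y) mm, flat top 31 mm above the plate's underside. Origin: centre of the underside, z up. Grip the block across its x. It has the outline of the box: home, its underside lies on the rim; merely laid on, 7 mm higher on the strips
- lever_4: raw grey aluminium lever casting, 30 x 91 x 21 mm, 0.06 kg, lying flat. Origin: centre of underside; y along its length, z up. Wide end (30 mm) with a round boss 25 mm across, top at z 20, at y = +30 mm; low boss 17 mm across, top at z 13, at y = -36 mm. Grip across x at the tall boss (25 to 30 mm wide). Two or three of the four are present; an absent one reads None from the start
- lever_10: raw grey aluminium lever casting, 30 x 91 x 21 mm, 0.06 kg, lying flat. Origin: centre of underside; y along its length, z up. Wide end (30 mm) with a round boss 25 mm across, top at z 20, at y = +30 mm; low boss 17 mm across, top at z 13, at y = -36 mm. Grip across x at the tall boss (25 to 30 mm wide). Two or three of the four are present; an absent one reads None from the start
- lever_11: raw grey aluminium lever casting, 30 x 91 x 21 mm, 0.06 kg, lying flat. Origin: centre of underside; y along its length, z up. Wide end (30 mm) with a round boss 25 mm across, top at z 20, at y = +30 mm; low boss 17 mm across, top at z 13, at y = -36 mm. Grip across x at the tall boss (25 to 30 mm wide). Two or three of the four are present; an absent one reads None from the start
- lever_1: raw grey aluminium lever casting, 30 x 91 x 21 mm, 0.06 kg, lying flat. Origin: centre of underside; y along its length, z up. Wide end (30 mm) with a round boss 25 mm across, top at z 20, at y = +30 mm; low boss 17 mm across, top at z 13, at y = -36 mm. Grip across x at the tall boss (25 to 30 mm wide). Two or three of the four are present; an absent one reads None from the start
- tape_roll: bystander: roll of cream masking tape, diameter 86 x 24 mm; origin under its centre
- tally_counter: bystander: round white tally counter, diameter 42 x 36 mm; origin under its centre
- sanding_block: bystander: green sanding block 55 x 100 x 28 mm; origin under its centre
- elbow: bystander: grey aluminium elbow casting 65 x 74 x 50 mm standing at the back left; not one of the lever castings; origin under its centre
There are look-alikes about, which are no part of the job. What is shaped like the lever_10 but red is not meant. Leave any orange look-alike of the lever_11 alone.

How it is judged (in metres and radians):
On the way, in this order (a step that is already met when the one before it is completed fails the run):
1. all lever castings present lie in the box (x of lever_4 in the frame of station between -0.075 and 0.075 m and y of lever_4 in the frame of station between -0.05 and 0.05 m and z of lever_4 in the frame of station between 0 and 0.035 m and x of lever_10 in the frame of station between -0.075 and 0.075 m and y of lever_10 in the frame of station between -0.05 and 0.05 m and z of lever_10 in the frame of station between 0 and 0.035 m and x of lever_11 in the frame of station between -0.075 and 0.075 m and y of lever_11 in the frame of station between -0.05 and 0.05 m and z of lever_11 in the frame of station between 0 and 0.035 m and x of lever_1 in the frame of station between -0.075 and 0.075 m and y of lever_1 in the frame of station between -0.05 and 0.05 m and z of lever_1 in the frame of station between 0 and 0.035 m), for 0.2 s.
2. the cover lies squarely on the box, the castings inside (all of step 1 and horizontal distance between cover and box_rim below 0.01 m and angle between the x axis of cover and the x axis of station, either way round below 0.1 rad and angle between cover's own z axis and vertical below 0.03 rad and z of cover in the frame of box_rim between -0.003 and 0.01 m and contact force between cover and the fingers below 0.1 N), for 0.2 s.
3. the yoke is right down, pressing the cover level onto the rim (horizontal distance between cover and box_rim below 0.01 m and angle between the x axis of cover and the x axis of station, either way round below 0.1 rad and angle between cover's own z axis and vertical below 0.03 rad and z of cover in the frame of box_rim between -0.003 and 0.0025 m and value of joint yoke above 1.6 rad and contact force between yoke and cover above 0.5 N), for 0.1 s.
4. the yoke is back at its upright rest (value of joint yoke below 0.08 rad), for 0.2 s.
At the end, for the whole second after the job is handed in: every lever casting present lies inside the box, under the cover; the cover lies centred on the box (within 10 mm and 0.10 rad), level (within 0.03 rad) and down on the rim (within 2.5 mm); the yoke stands at its rest (within 0.08 rad) (all of step 1 and horizontal distance between cover and box_rim below 0.01 m and angle between the x axis of cover and the x axis of station, either way round below 0.1 rad and angle between cover's own z axis and vertical below 0.03 rad and z of cover in the frame of box_rim between -0.003 and 0.0025 m and value of joint yoke below 0.08 rad and linear speed of cover below 0.02 m/s); the robot touches nothing.
It fails at once if the yoke snaps back (returns faster than 1.8 rad/s) (velocity of joint yoke below -1.8 rad/s).
It fails at once if a bystander is pushed more than 40 mm (distance of any of tape_roll, tally_counter, sanding_block, elbow from where it was at the start of the episode above 0.04 m).
Of lever_4, lever_10, lever_11, lever_1 only 2 to 3 are there at a start; the rules pass over those that are not, and their reading is None.
At some moment in a run one of lever_4, lever_10, lever_11, lever_1 may be knocked a few centimetres aside while the robot is not near it.
It also fails if it takes over 200 s, if anything falls off the work surface, if the arm or the gripper's body presses on something with over 40 N, if the wrist force passes 120 N, or if a joint passes its speed limit or range.

## Working session

There is one attempt and no reset: what is moved stays moved. The work goes in short steps, Python scripts to look and compute and a tool call to move; the robot and the scene stay as the last step left them, time stands still between calls to the robot, and variables do not carry over. Pictures are saved under pics/ and viewed, at most 14 in all, crops included, and the job is handed in when it is done.

Besides the shell and the picture viewer there is one more tool, called as name(argument=value, ...) on one line, values as JSON. step_arm: Moves the arm, as the interface text tells. Its arguments: {"type":"object","properties":{"series":{"type":"array"},"grip_force":{"type":"number"}},"required":["series"]}

```bash
ls; mkdir -p pics
python3 - <<'E'
from workcell import env
import cv2,numpy as np
print(env.get_state()); print(env.finger_overhang)
for n in ["scene","side","wrist"]:
    i=env.camera_info(n); print(n,{k:np.round(v,3).tolist() for k,v in i.items()})
    cv2.imwrite(f"pics/{n}0.png",env.snapshot(n)[:,:,::-1])
E
```

```text
pics
{'t': 0.0, 'joints': array([ 9.67706320e-01,  3.81181167e-01,  1.29828176e+00, -3.54918448e-06,
        1.46358664e+00, -2.15280590e-01]), 'dq': array([-0.00201373,  0.00040669,  0.00017291, -0.00057929, -0.00153466,
       -0.00074528]), 'effort': array([-1.42246190e-03, -4.37932599e+01, -2.24554968e+01,  7.13231717e-02,
        3.52715899e-02, -1.33910248e-04]), 'eef_pos': array([207.822933  , 508.92888362, 249.13864093]), 'tool_rot': array([-3.14016862e+00, -3.07780869e-04,  2.75378340e+00]), 'ft_force': array([ 0.15876349,  0.71524976, -1.39487126]), 'moment': array([-0.02056169, -0.00683024, -0.06689966]), 'finger_force': 0.0, 'width': 88.44033088150104}
11.0
scene {'mtx': [[384.118, 0.0, 277.936], [0.0, 384.118, 209.043], [0.0, 0.0, 1.0]], 'k1': 0.016, 'pose': [[-0.826, -0.405, 0.393, 147.918], [-0.564, 0.59, -0.577, 681.897], [0.002, -0.698, -0.716, 946.039], [0.0, 0.0, 0.0, 1.0]]}
side {'mtx': [[419.67, 0.0, 270.347], [0.0, 419.67, 209.352], [0.0, 0.0, 1.0]], 'k1': 0.04, 'pose': [[0.891, -0.158, 0.426, 63.338], [-0.454, -0.366, 0.813, -923.603], [0.028, -0.917, -0.397, 692.156], [0.0, 0.0, 0.0, 1.0]]}
wrist {'mtx': [[348.139, 0.0, 280.022], [0.0, 348.139, 211.311], [0.0, 0.0, 1.0]], 'k1': -0.036, 'T_tool_cam': [[-0.002, -0.967, -0.254, 65.385], [1.0, -0.001, -0.001, 0.359], [0.001, -0.254, 0.967, -135.704], [0.0, 0.0, 0.0, 1.0]]}
```

View pics/scene0.png

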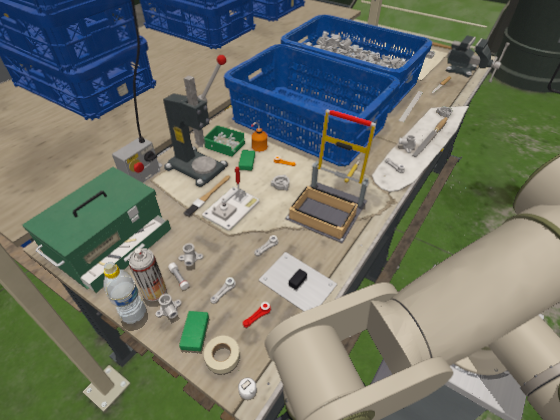

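View pics/side0.png

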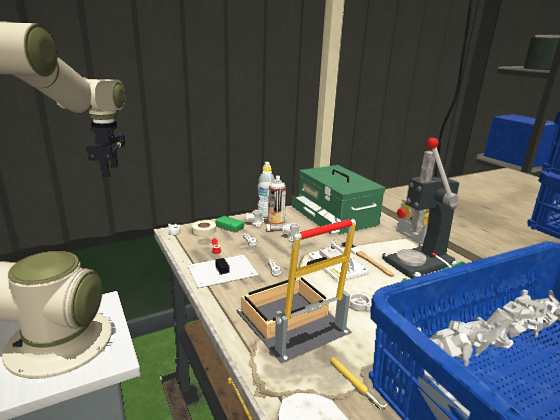

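View pics/wrist0.png

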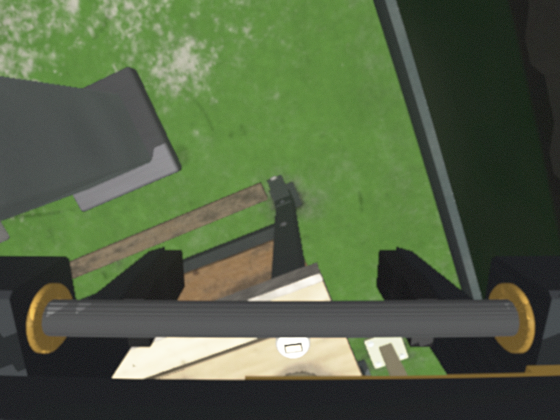

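Scene picture: box at about (325,212), red bar (350,118), cover (297,280). Grey levers are at (223,290), (266,244) and perhaps (178,275). The red look-alike is at (257,315), tape (221,355), sanding block (194,330), tally counter (247,387). The side view agrees, and the wrist view is off the bench.

```bash
cat > h.py <<'E'
from workcell import env
import cv2,numpy as np
from scipy.spatial.transform import Rotation as R
def cam(n):
    i=env.camera_info(n)
    if 'pose' in i: return i['mtx'],i['k1'],np.array(i['pose'])
    s=env.get_state(); T=np.eye(4); T[:3,:3]=R.from_euler('xyz',s['tool_rot']).as_matrix(); T[:3,3]=s['eef_pos']
    return i['mtx'],i['k1'],T@np.array(i['T_tool_cam'])
def ray(c,uv):
    K,k,P=c; d=cv2.undistortPoints(np.array(uv,float).reshape(-1,1,2),np.array(K,float),np.array([k,0,0,0,0.]))[:,0]
    return P[:3,3],np.c_[d,np.ones(len(d))]@P[:3,:3].T
def plane(c,uv,z):
    o,d=ray(c,uv); return (o+d*((z-o[2])/d[:,2])[:,None])[:,:2]
def proj(c,X):
    K,k,P=c; Ti=np.linalg.inv(P)
    return cv2.projectPoints(np.array(X,float).reshape(-1,1,3),cv2.Rodrigues(Ti[:3,:3])[0],Ti[:3,3],np.array(K,float),np.array([k,0,0,0,0.]))[0][:,0]
def tri(a,ua,b,ub):
    A=[];B=[]
    for c,u in((a,ua),(b,ub)):
        o,d=ray(c,[u]); d=d[0]/np.linalg.norm(d[0]); M=np.eye(3)-np.outer(d,d); A.append(M);B.append(M@o)
    return np.linalg.lstsq(np.vstack(A),np.hstack(B),rcond=None)[0]
E
python3 - <<'E'
from h import *
im=cv2.imread('pics/scene0.png'); c=cam('scene')
crop=im[220:410,140:340]; cv2.imwrite('pics/c1.png',cv2.resize(crop,None,fx=4,fy=3.1,interpolation=cv2.INTER_CUBIC)) if 0 else cv2.imwrite('pics/c1.png',cv2.resize(crop,None,fx=3,fy=3,interpolation=cv2.INTER_CUBIC))
crop=im[100:250,270:400]; cv2.imwrite('pics/c2.png',cv2.resize(crop,None,fx=4,fy=4,interpolation=cv2.INTER_CUBIC))
for n,u in dict(l1=(223,290),l2=(266,244),l3=(178,275),cover=(297,280),red=(257,315),tape=(221,355),tally=(247,387),sand=(194,330),el1=(190,255),el2=(168,306),box=(325,212)).items(): print(n,plane(c,[u],10).round()[0])
E
```

```text
l1 [609. 278.]
l2 [606.  74.]
l3 [750. 313.]
cover [455. 132.]
red [484. 286.]
tape [493. 424.]
tally [393. 448.]
sand [594. 413.]
el1 [772. 240.]
el2 [700. 401.]
box [ 523. -151.]
```

View pics/c1.png

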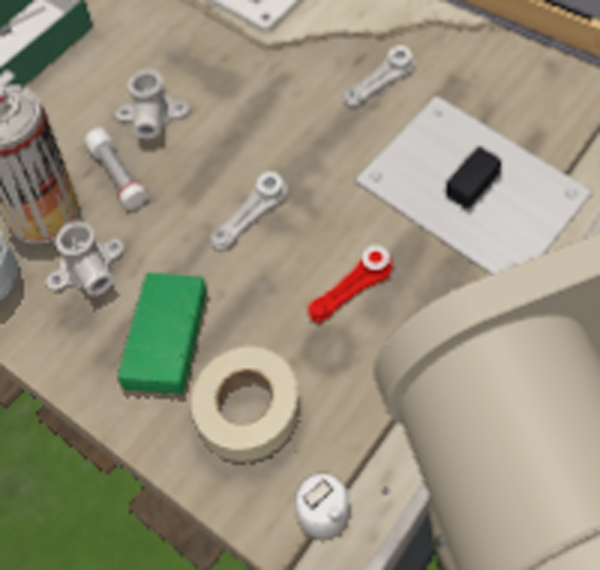

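View pics/c2.png

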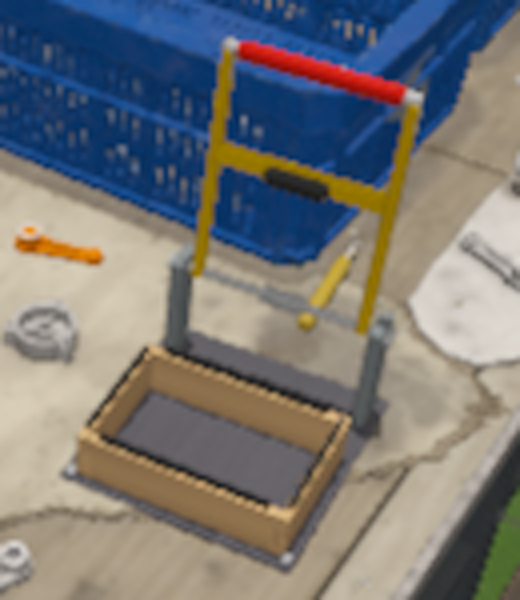

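Crops: exactly two plain grey levers visible, at scene px (230,282; tall boss) and (273,239). The third item at (178,275) is a dumbbell-shaped fitting, and other grey fittings are two elbows. Empty box has rim corners near (308,187), (356,204), (344,229), (290,209). I'll compute the station pose from these and the red bar.

Run:
```python
from h import *
a,b=cam('scene'),cam('side')
def redbar(n,roi):
    im=cv2.imread(f'pics/{n}0.png'); h=cv2.cvtColor(im,cv2.COLOR_BGR2HSV)
    m=((h[...,0]<8)|(h[...,0]>172))&(h[...,1]>150)&(h[...,2]>100); q=np.zeros_like(m); y0,y1,x0,x1=roi; q[y0:y1,x0:x1]=m[y0:y1,x0:x1]
    ys,xs=np.nonzero(q); p=np.c_[xs,ys].astype(float); c=p.mean(0); u=np.linalg.svd(p-c,full_matrices=False)[2][0]; u*=np.sign(u[0]); t=(p-c)@u
    return c,c+u*t.min(),c+u*t.max(),len(p)
r1=redbar('scene',(105,130,320,380)); r2=redbar('side',(210,245,290,360)); print(r1,r2)
print('bar centre',tri(a,r1[0],b,r2[0]).round(1))
for i in(1,2):
  for j in (1,2): print(i,j,tri(a,r1[i],b,r2[j]).round(1))
c=plane(a,[(308,187.5),(356.3,203.8),(343.7,228.8),(290,208.8)],50); print('rim',c.round(1), c.mean(0).round(1), [np.linalg.norm(c[i]-c[i-1]).round(1) for i in range(4)])
for n,h,w in(('l1',(230,281.5),(214,300.5)),('l2',(273,238.5),(257,252.5))):
  p=plane(a,[h],20)[0]; q=plane(a,[w],13)[0]; d=p-q; print(n,p.round(),q.round(),np.linalg.norm(d),np.degrees(np.arctan2(d[1],d[0])))
p=plane(a,[(285.5,252.5),(335.5,284),(307,311),(259.5,280)],6); print('cover',p.round(1),p.mean(0))
```

```text
(array([350.54639175, 117.87113402]), array([329.72739924, 111.96011807]), array([370.15909541, 123.43965536]), 194) (array([325.05053191, 228.69946809]), array([300.26742725, 235.21240589]), array([350.97050471, 221.88776418]), 376)
bar centre [ 534.7 -274.5  307.7]
1 1 [ 546.4 -222.7  303.4]
1 2 [ 604.2 -269.9  307.4]
2 1 [ 472.2 -279.2  307.9]
2 2 [ 518.3 -325.2  315.2]
rim [[ 612.6 -185. ]
 [ 439.8 -207.1]
 [ 423.   -85.5]
 [ 607.8  -63.9]] [ 520.8 -135.4] [np.float64(121.2), np.float64(174.2), np.float64(122.8), np.float64(186.0)]
l1 [606. 250.] [607. 319.] 69.32428412735847 -90.46666423388693
l2 [596.  50.] [608. 119.] 69.49596857169298 -99.89170835725378
cover [[539.1  64.9]
 [357.9  78.5]
 [380.7 198.3]
 [545.8 190.9]] [455.86940252 133.14237341]
```

step_arm(series=[[[1, -1, -0.43, -0.2, 0, 0, 0], [1, -1, -0.43, -0.2, 0, 0, 0], [1, -1, -0.43, -0.2, 0, 0, 0], [1, -1, -0.43, -0.2, 0, 0, 0], [1, -1, -0.43, -0.2, 0, 0, 0], [1, -1, -0.43, -0.2, 0, 0, 0], [1, -1, -0.43, -0.2, 0, 0, 0], [1, -1, -0.43, -0.2, 0, 0, 0], [1, -1, -0.43, -0.2, 0, 0, 0], [1, -1, -0.43, -0.2, 0, 0, 0]]])

```text
t: 1.15
eef_pos: [437.6, 275.2, 309.8]
tool_rot: [-3.141, -0.0, 2.754]
ft_force: [-0.1, -0.2, 0.8]
width: 88.0
finger_force: 0.0
```

Station yaw is about +6°, box centre about (520,-137), confirmed by the bar. The levers lie roughly along world y.

step_arm(series=[[[1, -0.54, 0, -0.1, 0, 0, 1], [1, -0.54, 0, -0.1, 0, 0, 1], [1, -0.54, 0, -0.1, 0, 0, 1], [1, -0.54, 0, -0.1, 0, 0, 1], [1, -0.54, 0, -0.1, 0, 0, 1], [1, -0.54, 0, 0, 0, 0, 1], [1, -0.54, 0, 0, 0, 0, 1], [1, -0.54, 0, 0, 0, 0, 1], [1, -0.54, 0, 0, 0, 0, 1], [1, -0.54, 0, 0, 0, 0, 1]]])

```text
t: 2.15
eef_pos: [558.5, 173.2, 324.3]
tool_rot: [-3.141, -0.0, 2.053]
ft_force: [0.0, 0.2, -0.2]
width: 88.1
finger_force: 0.0
```

step_arm(series=[[[1, 0, 0, 0, 0, 0, 1], [1, 0, 0, 0, 0, 0, 1], [1, 0, 0, 0, 0, 0, 1], [1, 0, 0, 0, 0, 0, 1], [1, 0, 0, 0, 0, 0, 1], [1, 0, 0, 0, 0, 0, 0.5], [1, 0, 0, 0, 0, 0, 0], [1, 0, 0, 0, 0, 0, 0], [1, 0, 0, 0, 0, 0, 0], [1, 0, 0, 0, 0, 0, 0]]])

```text
t: 3.15
eef_pos: [558.1, 173.8, 324.7]
tool_rot: [-3.141, 0.0, 1.672]
ft_force: [-0.5, 0.6, -0.0]
width: 88.5
finger_force: 0.0
```

Run:
```python
from h import *
s=env.get_state(); print(s['eef_pos'].round(1),s['tool_rot'].round(4),s['joints'].round(3))
c=cam('wrist'); np.savez('c_w1.npz',*[np.array(x) for x in c]); cv2.imwrite('pics/w1.png',env.snapshot('wrist')[:,:,::-1])
```

```text
[558.1 173.8 324.7] [-3.1415  0.      1.6722] [ 0.099  0.406  1.044 -0.     1.692 -0.002]
```

View pics/w1.png

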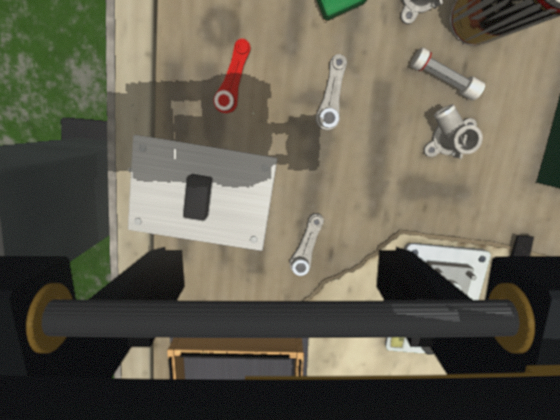

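Wrist picture: lever 1 has its tall boss at (328,118) and low boss at (339,62). Lever 2 has its tall boss at (300,267) and low boss at (317,221). Cover corners are (135,137), (276,157), (262,249), (129,230), block at (198,197). Only two levers are present, so next I refine the boss positions.

```bash
cat >> h.py <<'E'
def lever(c,im,tall,low,r=16):
    """tall/low boss centres by bright-blob centroids near the guesses -> ring centre via hough fallback"""
    g=cv2.cvtColor(im,cv2.COLOR_BGR2GRAY); out=[]
    for (u,v),z in((tall,20),(low,13)):
        x0,y0=int(u-r),int(v-r); k=cv2.resize(g[y0:y0+2*r,x0:x0+2*r],None,fx=6,fy=6,interpolation=cv2.INTER_CUBIC)
        f=348/ (c[2][2,3]-z); rad=(12.5 if z==20 else 8.5)*f*6
        C=cv2.HoughCircles(k,cv2.HOUGH_GRADIENT,1.5,r*3,param1=80,param2=8,minRadius=int(rad*.8),maxRadius=int(rad*1.2))
        p=(u,v) if C is None else C[0,0,:2]/6-0.4+(x0,y0)
        out.append(plane(c,[p],z)[0]); print(z,np.round(p,1),None if C is None else C[0,0,2]/rad,out[-1].round(1))
    d=out[0]-out[1]; u=d/np.linalg.norm(d); print('len',np.linalg.norm(d).round(1),'ang',np.degrees(np.arctan2(d[1],d[0])).round(1),'origin',((out[0]-30*u)).round(1)); return out
E
python3 - <<'E'
from h import *
z=np.load('c_w1.npz'); c=(z['arr_0'],float(z['arr_1']),z['arr_2']); im=cv2.imread('pics/w1.png')
lever(c,im,(328,118),(339,62)); lever(c,im,(300,267),(317,221))
g=cv2.cvtColor(im,cv2.COLOR_BGR2HSV)
p=plane(c,[(135,137),(276,157),(262,249),(129,230)],6); print(p.round(1),p.mean(0).round(1)); 
for i in range(4): e=p[i]-p[i-1]; print(np.linalg.norm(e).round(1),np.degrees(np.arctan2(e[1],e[0])).round(1))
m=((g[...,2]<75)).astype(np.uint8); m[:170]=0;m[225:]=0;m[:,:180]=0;m[:,218:]=0
ct=max(cv2.findContours(m,0,2)[0],key=cv2.contourArea); r=cv2.minAreaRect(ct); b=plane(c,cv2.boxPoints(r),31); print('block',b.round(1),b.mean(0).round(1),[np.linalg.norm(b[i]-b[i-1]).round(1) for i in range(4)])
p=plane(c,[(170,350),(303,350)],50);print('rim',p)
E
```

```text
20 [328.7 115.2] 0.8082512093393345 [609.6 250.4]
13 [339  62] None [614.6 313.4]
len 63.3 ang -94.6 origin [612.  280.3]
20 [300.2 267. ] 0.8310307054678496 [597.7  48. ]
13 [301.2 224.5] 1.023473369112129 [592.7 106.3]
len 58.6 ang -85.1 origin [595.2  77.9]
[[367.  199.7]
 [550.3 191.8]
 [543.2  63.4]
 [358.1  72.5]] [454.7 131.8]
127.5 86.0
183.5 -2.4
128.6 -93.2
185.3 177.2
block [[437.5 107.3]
 [442.8 163.9]
 [473.1 162.9]
 [468.7 106.3]] [455.5 135.1] [np.float64(31.3), np.float64(56.8), np.float64(30.3), np.float64(56.8)]
rim [[430.60445443 -80.30786002]
 [612.61133378 -61.10461268]]
```

step_arm(series=[[[1, 0.32, 0.28, 0.7, 0, 0, 0], [1, 0.32, 0.28, 0.7, 0, 0, 0], [1, 0.32, 0.28, 0.7, 0, 0, 0], [1, 0.32, 0.28, 0.7, 0, 0, 0], [1, 0.32, 0.28, 0.7, 0, 0, 0], [1, 0.32, 0.28, 0.7, 0, 0, 0], [1, 0.32, 0.28, 0.7, 0, 0, 0], [0.5, 0, 0, 0.7, 0, 0, 0.9], [0.5, 0, 0, 0.7, 0, 0, 0.9], [0.5, 0, 0, 0.7, 0, 0, 0.9]]])

```text
t: 4.2
eef_pos: [609.9, 246.6, 113.8]
tool_rot: [-3.141, 0.0, 1.481]
ft_force: [-0.2, 0.4, -0.5]
width: 67.1
finger_force: 0.0
```

Run:
```python
from h import *
s=env.get_state(); print(s['eef_pos'].round(1),s['tool_rot'].round(4))
c=cam('wrist'); im=env.snapshot('wrist')[:,:,::-1].copy(); print(proj(c,[(609,247.5,20),(614.6,313.4,13)]).round())
cv2.imwrite('pics/w2.png',im)
```

```text
[609.9 246.6 113.8] [-3.1415  0.      1.481 ]
[[279. 217.]
 [279. 118.]]
```

View pics/w2.png

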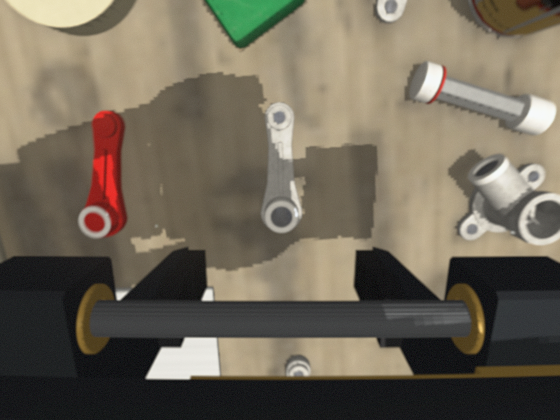

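The wrist picture shows lever 1's tall boss at (282,215) and low boss at (279,116), within 2 mm of prediction. Descend and grip.

step_arm(series=[[[0.5, 0.07, 0.04, 0.8, 0, 0, 0], [0.5, 0, 0, 0.8, 0, 0, 0], [0.5, 0, 0, 0.8, 0, 0, 0], [0.5, 0, 0, 0.6, 0, 0, 0], [0.5, 0, 0, 0.35, 0, 0, 0], [0.5, 0, 0, 0, 0, 0, 0], [-1, 0, 0, 0, 0, 0, 0], [-1, 0, 0, 0, 0, 0, 0], [-1, 0, 0, 0, 0, 0, 0], [-1, 0, 0, 0, 0, 0, 0]]], grip_force=25)

```text
t: 5.25
eef_pos: [611.5, 248.6, 14.9]
tool_rot: [3.141, -0.0, 1.483]
ft_force: [-0.3, -0.2, 0.9]
width: 36.4
finger_force: 0.0
```

step_arm(series=[[[-1, 0, 0, 0, 0, 0, 0], [-1, 0, 0, 0, 0, 0, 0], [-1, 0, 0, 0, 0, 0, 0], [-1, 0, 0, -0.2, 0, 0, 0], [-1, 0, 0, -0.5, 0, 0, 0], [-1, 0, 0, -0.8, 0, 0, 0], [-1, 0, 0, -0.9, 0, 0, 0], [-1, 0, 0, -1, 0, 0, 0], [-1, 0, 0, -1, 0, 0, 0], [-1, 0, 0, -1, 0, 0, 0]]])

```text
t: 6.25
eef_pos: [611.0, 248.5, 178.8]
tool_rot: [3.141, -0.0, 1.483]
ft_force: [0.3, 0.0, -0.1]
width: 26.7
finger_force: 24.6
```

Lever 1 is held at 26.7 mm. Carry it towards the box and look.

step_arm(series=[[[-1, -0.9, -0.15, -0.4, 0, 0, 0], [-1, -0.95, -0.15, -0.4, 0, 0, 0], [-1, -0.95, -0.15, -0.4, 0, 0, 0], [-1, -0.95, -0.15, -0.4, 0, 0, 0], [-1, -0.95, -0.15, -0.4, 0, 0, 0], [-1, -0.95, -0.15, -0.4, 0, 0, 0], [-1, -0.95, -0.15, -0.4, 0, 0, 0], [-1, -0.95, -0.15, -0.4, 0, 0, 0], [-1, -0.95, -0.15, -0.4, 0, 0, 0], [-1, -0.95, -0.15, -0.4, 0, 0, 0]]])

```text
t: 7.25
eef_pos: [540.8, -30.9, 298.0]
tool_rot: [3.14, 0.0, 1.483]
ft_force: [0.2, -0.5, 0.2]
width: 26.7
finger_force: 24.6
```

step_arm(series=[[[-1, -0.9, -0.15, 0, 0, 0, 0], [-1, -0.9, -0.15, 0, 0, 0, 0], [-1, -0.7, -0.1, 0, 0, 0, 0], [-1, -0.3, -0.1, 0, 0, 0, -0.7], [-1, 0, 0, 0, 0, 0, -0.7], [-1, 0, 0, 0, 0, 0, -0.7], [-1, 0, 0, 0, 0, 0, -0.7], [-1, 0, 0, 0, 0, 0, 0], [-1, 0, 0, 0, 0, 0, 0], [-1, 0, 0, 0, 0, 0, 0]]])

```text
t: 8.25
eef_pos: [519.2, -112.2, 296.6]
tool_rot: [3.141, 0.0, 1.678]
ft_force: [0.4, -0.2, 0.3]
width: 26.8
finger_force: 24.6
```

Run:
```python
from h import *
s=env.get_state(); print(s['eef_pos'].round(1),s['tool_rot'].round(4),s['width'])
c=cam('wrist'); np.savez('c_w3.npz',*[np.array(x) for x in c]); im=env.snapshot('wrist')[:,:,::-1].copy()
cv2.imwrite('pics/w3.png',im)
```

```text
[ 519.2 -112.2  296.6] [3.1412e+00 2.0000e-04 1.6778e+00] 26.843206213965342
```

View pics/w3.png

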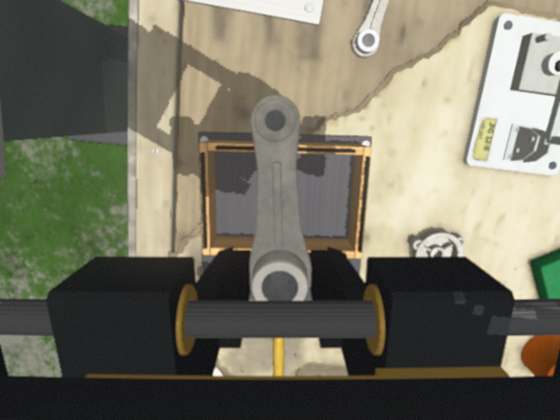

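The wrist picture looks down into the box: outer rim corners near (201,142) and (370,147), rear edge near row 250, with the held lever in the middle. I'll fit edge lines by wood colour.

Run:
```python
from h import *
z=np.load('c_w3.npz'); c=(z['arr_0'],float(z['arr_1']),z['arr_2']); im=cv2.imread('pics/w3.png'); h=cv2.cvtColor(im,cv2.COLOR_BGR2HSV)
m=((h[...,0]>5)&(h[...,0]<22)&(h[...,1]>95)&(h[...,2]>50))
m[:130]=0;m[262:]=0;m[:,:190]=0;m[:,385:]=0
cv2.imwrite('pics/m.png',m.astype(np.uint8)*255)
L=[];Rr=[];F=[]
for v in range(160,245,3):
    x=np.nonzero(m[v])[0]; x1=x[x<240]; x2=x[x>320]
    if len(x1): L.append((x1.min(),v))
    if len(x2): Rr.append((x2.max()+1,v))
for u in list(range(212,250,3))+list(range(305,360,3)):
    y=np.nonzero(m[:200,u])[0]
    if len(y): F.append((u,y.min()))
print(L[::4],Rr[::4],F[::4])
def fit(P):
    p=plane(c,P,50); mm=np.median(p,0); vx,vy,x,y=cv2.fitLine(p.astype(np.float32),cv2.DIST_HUBER,0,.5,.01).ravel(); print(np.degrees(np.arctan2(vy,vx)).round(2),(x,y)); return np.array([x,y]),np.array([vx,vy])
l,r,f=fit(L),fit(Rr),fit(F)
def X(a,b): t=np.linalg.solve(np.c_[a[1],-b[1]],b[0]-a[0]); return a[0]+t[0]*a[1]
A,B=X(l,f),X(r,f); print(A,B,np.linalg.norm(A-B)); d=(B-A)/np.linalg.norm(B-A); n=np.array([-d[1],d[0]]); print('yaw',np.degrees(np.arctan2(d[1],d[0])),'centre',(A+B)/2-65*n)
```

```text
[(np.int64(204), 160), (np.int64(205), 172), (np.int64(205), 184), (np.int64(205), 196), (np.int64(205), 208), (np.int64(206), 220), (np.int64(202), 232), (np.int64(206), 244)] [(np.int64(366), 160), (np.int64(365), 172), (np.int64(364), 184), (np.int64(363), 196), (np.int64(362), 208), (np.int64(361), 220), (np.int64(360), 232), (np.int64(359), 244)] [(212, np.int64(141)), (224, np.int64(141)), (236, np.int64(141)), (248, np.int64(142)), (314, np.int64(144)), (326, np.int64(144)), (338, np.int64(144)), (350, np.int64(145))]
-85.83 (np.float32(437.18756), np.float32(-146.06741))
-85.14 (np.float32(613.8284), np.float32(-122.17479))
4.46 (np.float32(529.3557), np.float32(-69.763985))
[432.17328 -77.35062] [608.83966  -63.559002] 177.20389
yaw 4.4637914 centre [ 525.56537 -135.25764]
```

step_arm(series=[[[-1, -0.36, 0.27, 0.6, 0, 0, 0.43], [-1, -0.36, 0.27, 0.6, 0, 0, 0], [-1, -0.36, 0.27, 0.6, 0, 0, 0], [-1, -0.36, 0.27, 0.6, 0, 0, 0], [-1, -0.36, 0.27, 0.6, 0, 0, 0], [-1, 0, 0, 0.7, 0, 0, 0], [-1, 0, 0, 0.8, 0, 0, 0], [-1, 0, 0, 0.8, 0, 0, 0], [-1, 0, 0, 0.6, 0, 0, 0], [-1, 0, 0, 0.4, 0, 0, 0]]])

```text
t: 9.3
eef_pos: [563.9, -162.6, 105.9]
tool_rot: [-3.14, -0.001, 1.648]
ft_force: [0.6, 0.8, -1.0]
width: 26.9
finger_force: 24.6
```

step_arm(series=[[[-1, 0, 0, 0.7, 0, 0, 0], [-1, 0, 0, 0.8, 0, 0, 0], [-1, 0, 0, 0.6, 0, 0, 0], [-1, 0, 0, 0.4, 0, 0, 0], [-1, 0, 0, 0.25, 0, 0, 0], [-1, 0, 0, 0, 0, 0, 0], [-0.1, 0, 0, 0, 0, 0, 0], [-0.1, 0, 0, 0, 0, 0, 0], [-0.1, 0, 0, 0, 0, 0, 0], [-0.1, 0, 0, 0, 0, 0, 0]]])

```text
t: 10.3
eef_pos: [564.4, -162.8, 25.2]
tool_rot: [3.141, 0.0, 1.649]
ft_force: [0.0, 0.1, 0.7]
width: 39.5
finger_force: 0.0
```

step_arm(series=[[[-0.1, 0, 0, -0.7, 0, 0, 0], [-0.1, 0, 0, -1, 0, 0, 0], [-0.1, 0, 0, -1, 0, 0, 0], [0, 0, 0, -1, 0, 0, 0], [0, 0.36, -0.27, -1, 0, 0, 0], [0, 0.36, -0.27, -1, 0, 0, 0], [0, 0.36, -0.27, -1, 0, 0, 0], [0, 0.36, -0.27, -1, 0, 0, 0], [0, 0.36, -0.27, -0.8, 0, 0, 0], [0, 0, 0, -0.3, 0, 0, 0]]])

```text
t: 11.3
eef_pos: [519.4, -111.3, 291.6]
tool_rot: [3.138, 0.002, 1.65]
ft_force: [0.2, 1.0, 0.2]
width: 44.6
finger_force: 0.0
```

step_arm(series=[[[0.5, 0, 0, 0, 0, 0, 0], [0.5, 0, 0, 0, 0, 0, 0], [0.5, 0, 0, 0, 0, 0, 0], [0.5, 0, 0, 0, 0, 0, 0], [0.5, 0, 0, 0, 0, 0, 0], [0.5, 0, 0, 0, 0, 0, 0], [0.5, 0, 0, 0, 0, 0, 0], [0.5, 0, 0, 0, 0, 0, 0], [0.5, 0, 0, 0, 0, 0, 0], [0.5, 0, 0, 0, 0, 0, 0]]])

```text
t: 12.3
eef_pos: [519.6, -112.0, 288.8]
tool_rot: [3.141, 0.0, 1.649]
ft_force: [0.7, 0.5, -0.6]
width: 66.2
finger_force: 0.0
```

Run:
```python
from h import *
s=env.get_state(); print(s['eef_pos'].round(1),s['tool_rot'].round(4),s['width'])
c=cam('wrist'); np.savez('c_w4.npz',*[np.array(x) for x in c]); im=env.snapshot('wrist')[:,:,::-1].copy()
cv2.imwrite('pics/w4full.png',im)
k=im[0:290,180:400]; cv2.imwrite('pics/w4.png',cv2.resize(k,None,fx=2.05,fy=2.05,interpolation=cv2.INTER_CUBIC))
```

```text
[ 519.6 -112.   288.8] [3.1415 0.     1.6487] 66.2370776009404
```

View pics/w4.png

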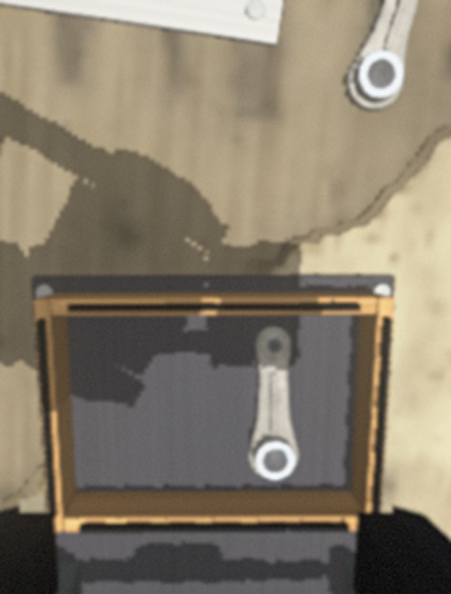

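Lever 1 lies in the right half of the box, boss at crop (273,460). Rim corners in the crop: (36,298), (396,296), (57,531), (359,531). Strip ends: left (45,318)–(60,515), right (386,315)–(378,512).

Run:
```python
from h import *
z=np.load('c_w4.npz'); c=(z['arr_0'],float(z['arr_1']),z['arr_2'])
f=lambda P: np.array(P,float)/2.05+(180,0)
p=plane(c,f([(36,298),(396,296),(359,531),(57,531)]),50); print(p.round(1),p.mean(0).round(1))
for i in range(4): e=p[i]-p[i-1]; print(np.linalg.norm(e).round(1),np.degrees(np.arctan2(e[1],e[0])).round(1))
q=plane(c,f([(47,318),(60,515),(382,315),(376,512)]),57); print('strips',q.round(1),q.mean(0))
q=plane(c,f([(210,306)]),57); print('front strip',q)
q=plane(c,f([(70,490),(352,490),(70,318),(358,318)]),6); print('floor',q.round(1),q.mean(0))
print('lever1',plane(c,f([(274,460)]),26),plane(c,f([(274,345)]),19))
t=plane(c,f([(381,75)]),20)[0]; print('lever2 tall',t)
```

```text
[[ 428.6  -79.5]
 [ 614.6  -64.2]
 [ 612.5 -195.3]
 [ 442.6 -208.4]] [ 524.6 -136.8]
129.7 96.2
186.6 4.7
131.2 -90.9
170.4 -175.6
strips [[ 436.   -88.6]
 [ 445.4 -195.8]
 [ 606.9  -73.9]
 [ 618.5 -180.7]] [ 526.72185404 -134.74313873]
front strip [[518.82718678 -76.25282361]]
floor [[ 441.6 -199.4]
 [ 616.1 -186. ]
 [ 438.6  -93.4]
 [ 606.   -80.6]] [ 525.56133519 -139.83336933]
lever1 [[ 563.34615316 -164.41518912]] [[557.32861326 -98.41845503]]
lever2 tall [599.06636771  47.18282033]
```

step_arm(series=[[[0.5, 0.85, 0.51, 0, 0, 0, 0], [0.5, 0.85, 0.51, 0.6, 0, 0, 0], [0.5, 0.85, 0.51, 0.6, 0, 0, 0], [0.5, 0.85, 0.51, 0.6, 0, 0, 0], [0.5, 0.85, 0.51, 0.6, 0, 0, 0], [0.5, 0.85, 0.51, 0.6, 0, 0, 0.6], [0.5, 0, 0, 0.8, 0, 0, 1], [0.5, 0, 0, 0.8, 0, 0, 1], [0.5, 0, 0, 0.7, 0, 0, 1], [0.5, 0, 0, 0.4, 0, 0, 1]]])

```text
t: 13.35
eef_pos: [598.7, 47.8, 115.9]
tool_rot: [-3.139, 0.0, 1.325]
ft_force: [-0.0, 0.1, 0.2]
width: 66.4
finger_force: 0.0
```

Run:
```python
from h import *
s=env.get_state(); print(s['eef_pos'].round(1),s['tool_rot'].round(4))
c=cam('wrist'); im=env.snapshot('wrist')[:,:,::-1].copy(); print(proj(c,[(599,47.5,20),(614,111.5,13)]).round())
cv2.imwrite('pics/w5.png',im)
```

```text
[598.7  47.8 115.9] [-3.1392e+00  3.0000e-04  1.3248e+00]
[[282. 218.]
 [280. 120.]]
```

View pics/w5.png

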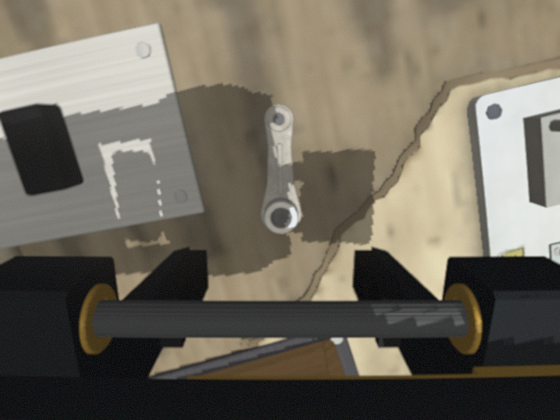

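Lever 2's boss is at (281,216), as predicted. The cover corner at (203,212) is about 51 mm aside, so I narrow the fingers first.

step_arm(series=[[[0.05, 0, 0, 0, 0, 0, 0], [0.05, 0, 0, 0, 0, 0, 0], [0.05, 0, 0, 0.5, 0, 0, 0], [0.05, 0, 0, 0.8, 0, 0, 0], [0.05, 0, 0, 0.8, 0, 0, 0], [0.05, 0, 0, 0.8, 0, 0, 0], [0.05, 0, 0, 0.5, 0, 0, 0], [-1, 0, 0, 0, 0, 0, 0], [-1, 0, 0, 0, 0, 0, 0], [-1, 0, 0, 0, 0, 0, 0]]])

```text
t: 14.4
eef_pos: [600.0, 47.6, 17.2]
tool_rot: [3.139, -0.0, 1.328]
ft_force: [-0.0, 0.1, -0.7]
width: 26.4
finger_force: 24.9
```

step_arm(series=[[[-1, 0, 0, 0, 0, 0, 0], [-1, 0, 0, 0, 0, 0, 0], [-1, 0, 0, 0, 0, 0, 0], [-1, 0, 0, -0.2, 0, 0, 0], [-1, 0, 0, -0.5, 0, 0, 0], [-1, 0, 0, -0.8, 0, 0, 0], [-1, 0, 0, -0.9, 0, 0, 0], [-1, 0, 0, -1, 0, 0, 0], [-1, 0, 0, -1, 0, 0, 0], [-1, 0, 0, -0.2, 0, 0, 0]]])

```text
t: 15.4
eef_pos: [600.3, 47.6, 157.3]
tool_rot: [3.136, -0.001, 1.328]
ft_force: [0.2, -0.4, -0.9]
width: 26.1
finger_force: 24.8
```

step_arm(series=[[[-1, -0.7, -0.16, 0, 0, 0, 0], [-1, -0.96, -0.22, 0, 0, 0, 0], [-1, -0.96, -0.22, 0, 0, 0, 0], [-1, -0.96, -0.22, 0, 0, 0, 0], [-1, -0.96, -0.22, 0, 0, 0, 0], [-1, -0.96, -0.22, 0, 0, 0, 0], [-1, -0.96, -0.22, 0, 0, 0, 0], [-1, -0.96, -0.22, 0, 0, 0, 0], [-1, -0.48, -0.12, 0, 0, 0, -0.6], [-1, 0, 0, 0, 0, 0, -1]]])

```text
t: 16.4
eef_pos: [488.0, -170.7, 152.8]
tool_rot: [-3.14, -0.0, 1.439]
ft_force: [0.2, 0.7, -0.4]
width: 26.3
finger_force: 24.8
```

step_arm(series=[[[-1, 0, 0, 0.5, 0, 0, -1], [-1, 0, 0, 0.5, 0, 0, -1], [-1, 0, 0, 0.5, 0, 0, -1], [-1, 0, 0, 0.3, 0, 0, 0], [-1, 0, 0, 0, 0, 0, 0], [-1, 0, 0, 0, 0, 0, 0], [-1, 0, 0, 0, 0, 0, 0], [-1, 0, 0, 0, 0, 0, 0], [-1, 0, 0, 0, 0, 0, 0], [-1, 0, 0, 0, 0, 0, 0]]])

```text
t: 17.4
eef_pos: [489.2, -169.3, 100.0]
tool_rot: [3.141, 0.0, 1.648]
ft_force: [-0.0, -0.9, -1.0]
width: 26.6
finger_force: 24.8
```

step_arm(series=[[[-1, 0, 0.04, 0.7, 0, 0, 0], [-1, 0, 0, 0.8, 0, 0, 0], [-1, 0, 0, 0.5, 0, 0, 0], [-1, 0, 0, 0.3, 0, 0, 0], [-1, 0, 0, 0.15, 0, 0, 0], [-1, 0, 0, 0, 0, 0, 0], [-0.1, 0, 0, 0, 0, 0, 0], [-0.1, 0, 0, 0, 0, 0, 0], [-0.1, 0, 0, 0, 0, 0, 0], [-0.1, 0, 0, 0, 0, 0, 0]]])

```text
t: 18.4
eef_pos: [490.5, -169.2, 26.6]
tool_rot: [3.141, 0.0, 1.649]
ft_force: [-0.4, -0.2, 0.1]
width: 39.6
finger_force: 0.0
```

step_arm(series=[[[-0.1, 0, 0, -0.4, 0, 0, 0], [-0.1, 0, 0, -0.8, 0, 0, 0], [-0.1, 0, 0, -1, 0, 0, 0], [0, 0, 0, -1, 0, 0, 0], [0.2, 0.5, 0.3, -1, 0, 0, 0], [0.3, 0.5, 0.3, -1, 0, 0, 0], [0.3, 0.5, 0.3, -1, 0, 0, 0], [0.3, 0.5, 0.2, -1, 0, 0, 0], [0.3, 0, 0, -1, 0, 0, 0], [0.3, 0, 0, -0.6, 0, 0, 0]]])

```text
t: 19.4
eef_pos: [518.6, -106.1, 293.6]
tool_rot: [3.138, 0.002, 1.65]
ft_force: [-0.8, 0.2, 0.2]
width: 57.4
finger_force: 0.0
```

Run:
```python
from h import *
s=env.get_state(); print(s['eef_pos'].round(1),s['tool_rot'].round(4),s['width'])
c=cam('wrist'); np.savez('c_w6.npz',*[np.array(x) for x in c]); im=env.snapshot('wrist')[:,:,::-1].copy(); sc=env.snapshot('scene')[:,:,::-1]
cv2.imwrite('pics/w6full.png',im); cv2.imwrite('pics/sc6.png',sc)
a=cv2.resize(im[100:290,180:400],None,fx=2,fy=2,interpolation=cv2.INTER_CUBIC); b=cv2.resize(sc[210:400,150:330],None,fx=2,fy=2,interpolation=cv2.INTER_CUBIC)
cv2.imwrite('pics/w6.png',np.hstack([a,b]))
```

```text
[ 518.6 -106.1  293.6] [3.1383e+00 1.8000e-03 1.6497e+00] 57.43243745614914
```

View pics/w6.png

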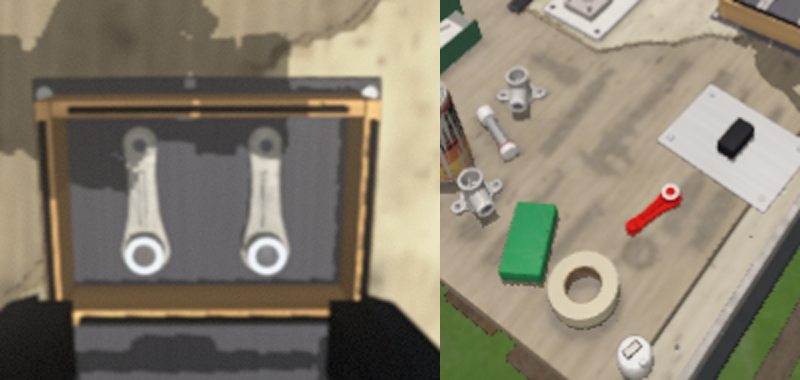

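Both castings lie upright and parallel in the box. The now-unhidden left bench shows no other grey levers, and the bystanders are undisturbed. Next the cover.

step_arm(series=[[[0.5, 0.6, -0.1, 0, 0, 0, 0], [0.5, 0.9, -0.17, 0.3, 0, 0, 0], [0.5, 0.9, -0.17, 0.6, 0, 0, 0], [0.5, 0.9, -0.17, 0.6, 0, 0, 0], [0.5, 0.9, -0.17, 0.6, 0, 0, 0], [0.5, 0.9, -0.17, 0.6, 0, 0, 0], [0.5, 0.9, -0.17, 0.6, 0, 0, 0], [0.5, 0.9, -0.17, 0.6, 0, 0, 0], [0.5, 0.9, -0.17, 0.6, 0, 0, 1], [0.5, 0.33, 0, 0.3, 0, 0, 1]]])

```text
t: 20.5
eef_pos: [453.5, 135.5, 144.0]
tool_rot: [-3.137, 0.0, 1.508]
ft_force: [0.2, 0.7, 0.6]
width: 65.9
finger_force: 0.0
```

step_arm(series=[[[0.5, 0, 0, 0, 0, 0, 0], [0.5, 0, 0, 0, 0, 0, 0], [0.5, 0, 0, 0, 0, 0, 0], [0.5, 0, 0, 0, 0, 0, 0], [0.5, 0, 0, 0, 0, 0, 0], [0.5, 0, 0, 0, 0, 0, 0], [0.5, 0, 0, 0, 0, 0, 0], [0.5, 0, 0, 0, 0, 0, 0], [0.5, 0, 0, 0, 0, 0, 0], [0.5, 0, 0, 0, 0, 0, 0]]])

```text
t: 21.5
eef_pos: [456.6, 133.0, 146.2]
tool_rot: [-3.142, -0.0, 1.509]
ft_force: [-1.0, -0.8, -0.5]
width: 65.9
finger_force: 0.0
```

Run:
```python
from h import *
s=env.get_state(); print(s['eef_pos'].round(1),s['tool_rot'].round(4))
c=cam('wrist'); im=env.snapshot('wrist')[:,:,::-1].copy(); print(proj(c,[(455.5,134,31)]).round())
cv2.imwrite('pics/w7.png',im); np.savez('c_w7.npz',*[np.array(x) for x in c])
```

```text
[456.6 133.  146.2] [-3.1415 -0.      1.5091]
[[279. 209.]]
```

View pics/w7.png

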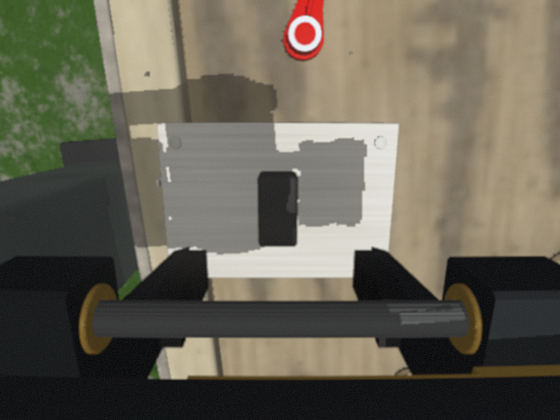

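The wrist picture shows the cover square to the tool: block centre at (278,208), plate's front edge at row 123, rear edge at row 277.

Run:
```python
from h import *
z=np.load('c_w7.npz'); c=(z['arr_0'],float(z['arr_1']),z['arr_2']); im=cv2.imread('pics/w7.png')
g=cv2.cvtColor(im,cv2.COLOR_BGR2HSV)
m=((g[...,2]<70)&(np.indices(g.shape[:2])[0]<247)).astype(np.uint8); m[:160]=0;m[:,:240]=0;m[:,320:]=0
ct=max(cv2.findContours(m,0,2)[0],key=cv2.contourArea); r=cv2.minAreaRect(ct); b=plane(c,cv2.boxPoints(r),31); print(r,b.round(1),b.mean(0).round(1),[np.linalg.norm(b[i]-b[i-1]).round(1) for i in range(4)])
p=plane(c,[(280,123),(280,277.5),(163.5,200),(394,200)],6); print(p.round(1),np.linalg.norm(p[0]-p[1]),np.linalg.norm(p[2]-p[3]),(p[0]+p[1])/2,(p[2]+p[3])/2)
```

```text
((277.5, 208.5), (73.0, 39.0), 90.0) [[442.  162.9]
 [470.2 161.1]
 [467.3 105.1]
 [437.6 106.9]] [454.3 134. ] [np.float64(56.1), np.float64(28.2), np.float64(56.1), np.float64(29.8)]
[[460.  196.1]
 [451.9  66.9]
 [361.3 141.4]
 [549.  129.6]] 129.46977916619554 188.07921011172317 [455.94825065 131.48739364] [455.12936095 135.50540635]
```

step_arm(series=[[[0.5, 0, 0, 0.6, 0, 0, 0], [0.5, 0, 0, 0.9, 0, 0, 0], [0.5, 0, 0, 0.9, 0, 0, 0], [0.5, 0, 0, 0.9, 0, 0, 0], [0.5, 0, 0, 0.5, 0, 0, 0], [0.5, 0, 0, 0.35, 0, 0, 0], [0.5, 0, 0, 0, 0, 0, 0], [0.5, 0, 0, 0, 0, 0, 0], [0.5, 0, 0, 0, 0, 0, 0], [0.5, 0, 0, 0, 0, 0, 0]]])

```text
t: 22.55
eef_pos: [457.0, 133.1, 22.4]
tool_rot: [3.14, -0.0, 1.509]
ft_force: [0.5, 0.4, -0.0]
width: 65.8
finger_force: 0.0
```

step_arm(series=[[[0, 0, -0.06, 0.05, 0, 0, 0], [-1, 0, 0, 0, 0, 0, 0], [-1, 0, 0, 0, 0, 0, 0], [-1, 0, 0, 0, 0, 0, 0], [-1, 0, 0, 0, 0, 0, 0], [-1, 0, 0, 0, 0, 0, 0], [-1, 0, 0, 0, 0, 0, 0], [-1, 0, 0, 0, 0, 0, 0], [-1, 0, 0, 0, 0, 0, 0], [-1, 0, 0, 0, 0, 0, 0]]], grip_force=45)

```text
t: 23.55
eef_pos: [454.9, 133.2, 20.3]
tool_rot: [3.141, 0.0, 1.509]
ft_force: [-0.1, 0.1, 0.5]
width: 29.4
finger_force: 45.0
```

step_arm(series=[[[-1, 0, 0, -0.15, 0, 0, 0], [-1, 0, 0, -0.4, 0, 0, 0], [-1, 0, 0, -0.7, 0, 0, 0], [-1, 0, 0, -0.9, 0, 0, 0], [-1, 0, 0, -1, 0, 0, 0], [-1, 0, 0, -1, 0, 0, 0], [-1, 0, 0, -0.5, 0, 0, 0], [-1, 0, 0, -0.2, 0, 0, 0], [-1, 0, 0, 0, 0, 0, 0], [-1, 0, 0, 0, 0, 0, 0]]])

```text
t: 24.55
eef_pos: [454.4, 133.1, 164.8]
tool_rot: [-3.14, 0.0, 1.509]
ft_force: [1.4, -0.8, -2.2]
width: 29.7
finger_force: 45.0
```

step_arm(series=[[[-1, -0.5, 0.165, 0, 0, 0, 0], [-1, -0.9, 0.3, 0, 0, 0, 0], [-1, -1, 0.33, 0, 0, 0, 0], [-1, -1, 0.33, 0, 0, 0, 0], [-1, -1, 0.33, 0, 0, 0, 0], [-1, -1, 0.33, 0, 0, 0, 0], [-1, -1, 0.33, 0, 0, 0, 0], [-1, -1, 0.33, 0, 0, 0, 0], [-1, -0.9, 0.3, 0, 0, 0, 0], [-1, -0.53, 0.175, 0, 0, 0, 0]]])

```text
t: 25.55
eef_pos: [525.9, -138.4, 164.4]
tool_rot: [-3.14, -0.001, 1.508]
ft_force: [-0.4, -0.0, -2.0]
width: 29.7
finger_force: 45.0
```

step_arm(series=[[[-1, 0, 0, 0, 0, 0, -0.5], [-1, 0, 0, 0, 0, 0, -0.5], [-1, 0, 0, 0, 0, 0, -0.5], [-1, 0, 0, 0, 0, 0, -0.5], [-1, 0, 0, 0.4, 0, 0, 0], [-1, 0, 0, 0.6, 0, 0, 0], [-1, 0, 0, 0.5, 0, 0, 0], [-1, 0, 0, 0.3, 0, 0, 0], [-1, 0, 0, 0, 0, 0, 0], [-1, 0, 0, 0, 0, 0, 0]]])

```text
t: 26.55
eef_pos: [526.0, -136.6, 111.7]
tool_rot: [-3.141, -0.0, 1.648]
ft_force: [0.1, 0.1, -1.6]
width: 29.6
finger_force: 45.0
```

Run:
```python
from h import *
s=env.get_state(); print(s['eef_pos'].round(1),s['tool_rot'].round(4),s['ft_force'].round(1))
```

```text
[ 526.  -136.6  111.7] [-3.1415e+00 -1.0000e-04  1.6485e+00] [ 0.1  0.1 -1.6]
```

step_arm(series=[[[-1, 0, 0, 0.4, 0, 0, 0], [-1, 0, 0, 0.4, 0, 0, 0], [-1, 0, 0, 0.2, 0, 0, 0], [-1, 0, 0, 0.1, 0, 0, 0], [-1, 0, 0, 0, 0, 0, 0], [-1, 0, 0, 0, 0, 0, 0], [-1, 0, 0, 0, 0, 0, 0], [-1, 0, 0, 0, 0, 0, 0], [-1, 0, 0, 0, 0, 0, 0], [-1, 0, 0, 0, 0, 0, 0]]])

```text
t: 27.55
eef_pos: [526.0, -136.7, 78.9]
tool_rot: [3.141, 0.0, 1.649]
ft_force: [-0.2, -0.9, -1.5]
width: 29.9
finger_force: 45.0
```

step_arm(series=[[[-1, 0, 0, 0.03, 0, 0, 0], [-1, 0, 0, 0, 0, 0, 0], [-1, 0, 0, 0, 0, 0, 0], [-0.2, 0, 0, 0, 0, 0, 0], [-0.1, 0, 0, 0, 0, 0, 0], [0, 0, 0, 0, 0, 0, 0], [0.1, 0, 0, 0, 0, 0, 0], [0.3, 0, 0, 0, 0, 0, 0], [0.3, 0, 0, 0, 0, 0, 0], [0.3, 0, 0, 0, 0, 0, 0]]])

```text
t: 28.55
eef_pos: [525.9, -136.7, 77.8]
tool_rot: [-3.142, -0.0, 1.649]
ft_force: [-0.1, 0.4, 0.1]
width: 56.9
finger_force: 0.0
```

step_arm(series=[[[0.3, 0, 0, -0.3, 0, 0, 0], [0.3, 0, 0, -0.8, 0, 0, 0], [0.3, 0, 0, -1, 0, 0, 0], [0.3, 0, 0, -1, 0, 0, 0], [0.3, 0.5, 0, -1, 0, 0, 0], [0.3, 0.5, 0, -1, 0, 0, 0], [0.3, 0.2, 0, -1, 0, 0, 0], [0.3, 0, 0, -1, 0, 0, 0], [0.3, 0, 0, 0, 0, 0, 0], [0.3, 0, 0, 0, 0, 0, 0]]])

```text
t: 29.55
eef_pos: [522.9, -100.7, 291.2]
tool_rot: [3.141, 0.0, 1.649]
ft_force: [-0.9, -0.0, -1.1]
width: 57.1
finger_force: 0.0
```

Run:
```python
from h import *
s=env.get_state(); print(s['eef_pos'].round(1),s['tool_rot'].round(4))
c=cam('wrist'); np.savez('c_w8.npz',*[np.array(x) for x in c]); im=env.snapshot('wrist')[:,:,::-1].copy(); sc=env.snapshot('scene')[:,:,::-1]; cv2.imwrite('pics/w8full.png',im);cv2.imwrite('pics/sc8.png',sc)
sd=env.snapshot('side')[:,:,::-1]; cv2.imwrite('pics/sd8.png',sd)
a=cv2.resize(im[100:290,180:400],None,fx=2,fy=2,interpolation=cv2.INTER_CUBIC); b=cv2.resize(sd[210:370,230:370],None,fx=2.375,fy=2.375,interpolation=cv2.INTER_CUBIC)
cv2.imwrite('pics/w8.png',np.hstack([a,b]))
```

```text
[ 522.9 -100.7  291.2] [3.1409e+00 4.0000e-04 1.6487e+00]
```

View pics/w8.png

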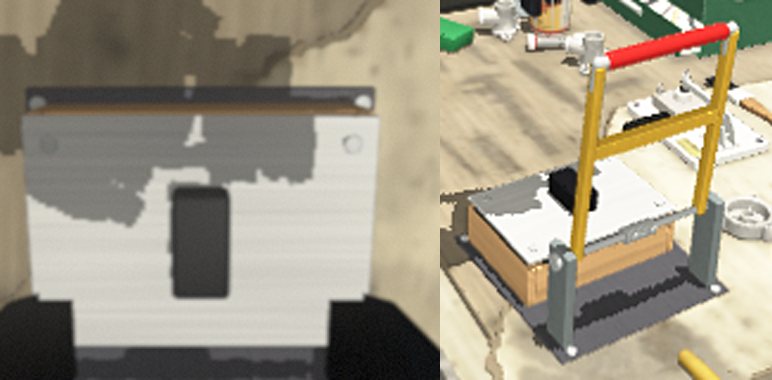

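The cover lies square and level on the box. Left crop: plate corners (22,116) and (378,117), base-plate screws (37,103) and (364,102), so it is centred in x. Next, a numeric check of y and the bar.

Run:
```python
from h import *
z=np.load('c_w8.npz'); c=(z['arr_0'],float(z['arr_1']),z['arr_2'])
f=lambda P: np.array(P,float)/2+(180,100)
p=plane(c,f([(22,115.5),(378,116.5)]),63); d=p[1]-p[0]; u=d/np.linalg.norm(d); n=np.array([-u[1],u[0]]); print('cover',p.round(1),np.linalg.norm(d).round(1),np.degrees(np.arctan2(d[1],d[0])).round(2),((p[0]+p[1])/2-65*n).round(1))
p=plane(c,f([(37,103),(364,102)]),4); print('screws',p.round(1),p.mean(0).round(1))
z=np.load('c_w4.npz'); c4=(z['arr_0'],float(z['arr_1']),z['arr_2'])
p=plane(c4,np.array([(43,291),(382,290)])/2.05+(180,0),4); print('screws4',p.round(1),p.mean(0).round(1))
p=plane(c,f([(200,106)]),50); print('front wood edge now',p)
a,b=cam('scene'),cam('side')
def redbar(n,roi):
    h=cv2.cvtColor(cv2.imread(f'pics/{n}.png'),cv2.COLOR_BGR2HSV); m=(((h[...,0]<8)|(h[...,0]>172))&(h[...,1]>150)&(h[...,2]>100)).astype(np.uint8)
    y0,y1,x0,x1=roi; q=np.zeros_like(m); q[y0:y1,x0:x1]=m[y0:y1,x0:x1]; M=cv2.moments(q,True); return (M['m10']/M['m00'],M['m01']/M['m00']),M['m00']
r1=redbar('sc8',(105,130,320,380)); r2=redbar('sd8',(210,245,290,360)); print(r1,r2,tri(a,r1[0],b,r2[0]).round(1))
```

```text
cover [[427.9 -80.5]
 [612.9 -66.9]] 185.5 4.22 [ 525.2 -138.6]
screws [[422.3 -79.7]
 [618.7 -64.1]] [520.5 -71.9]
screws4 [[422.1 -79.2]
 [618.3 -63.6]] [520.2 -71.4]
front wood edge now [[520.07954297 -69.90636371]]
((358.6923076923077, 120.19658119658119), 117.0) ((325.0505319148936, 228.6994680851064), 376.0) [ 518.6 -285.6  309. ]
```

Cover is centred within 3 mm and square to about 0.3°. Now turn the gripper 90° and raise it, ready to pinch the bar.

step_arm(series=[[[0.4, 0, 0, -0.3, 0, 0, 1], [0.4, 0, 0, -0.3, 0, 0, 1], [0.4, 0, 0, -0.3, 0, 0, 1], [0.4, 0, 0, -0.3, 0, 0, 1], [0.4, 0, 0, -0.3, 0, 0, 1], [0.4, 0, 0, -0.3, 0, 0, 1], [0.4, 0, 0, -0.3, 0, 0, 1], [0.4, 0, 0, -0.3, 0, 0, 1], [0.4, 0, 0, -0.3, 0, 0, 1], [0.4, 0, 0, -0.1, 0, 0, 1]]])

```text
t: 30.7
eef_pos: [523.2, -100.9, 374.7]
tool_rot: [-3.141, 0.0, 0.947]
ft_force: [-0.1, 0.6, -0.9]
width: 61.7
finger_force: 0.0
```

step_arm(series=[[[0.4, 0, 0, 0, 0, 0, 1], [0.4, 0, 0, 0, 0, 0, 1], [0.4, 0, 0, 0, 0, 0, 1], [0.4, 0, 0, 0, 0, 0, 1], [0.4, 0, 0, 0, 0, 0, 1], [0.4, 0, 0, 0, 0, 0, 1], [0.4, 0, 0, 0, 0, 0, 1], [0.4, 0, 0, 0, 0, 0, 1], [0.4, 0, 0, 0, 0, 0, 1], [0.4, 0, 0, 0, 0, 0, 1]]])

```text
t: 31.7
eef_pos: [523.1, -100.9, 373.8]
tool_rot: [-3.14, 0.002, 0.249]
ft_force: [-0.2, -0.1, -0.8]
width: 61.8
finger_force: 0.0
```

step_arm(series=[[[0.4, 0, 0, 0, 0, 0, 1], [0.4, 0, 0, 0, 0, 0, 1], [0.4, 0, 0, 0, 0, 0, 0.5], [0.4, 0, 0.8, 0, 0, 0, 0], [0.4, 0, 0.8, 0, 0, 0, 0], [0.4, 0, 0.8, 0, 0, 0, 0], [0.4, 0, 0, 0, 0, 0, 0], [0.4, 0, 0, 0, 0, 0, 0], [0.4, 0, 0, 0, 0, 0, 0], [0.4, 0, 0, 0, 0, 0, 0]]])

```text
t: 32.7
eef_pos: [528.7, -171.7, 374.9]
tool_rot: [-3.141, -0.0, 0.079]
ft_force: [-0.3, 0.2, 0.0]
width: 61.4
finger_force: 0.0
```

Run:
```python
from h import *
s=env.get_state(); print(s['eef_pos'].round(1),s['tool_rot'].round(4),s['joints'].round(2))
c=cam('wrist'); im=env.snapshot('wrist')[:,:,::-1].copy(); cv2.imwrite('pics/w9.png',im); np.savez('c_w9.npz',*[np.array(x) for x in c])
print(proj(c,[(535.5,-273.7,309)]).round(), proj(c,[(535.5+70,-273.7+5.5,309)]).round(), proj(c,[(535.5-70,-273.7-5.5,309)]).round())
h=cv2.cvtColor(im,cv2.COLOR_BGR2HSV); m=(((h[...,0]<6)|(h[...,0]>174))&(h[...,1]>150)&(h[...,2]>80)).astype(np.uint8)
n,l,st,ce=cv2.connectedComponentsWithStats(m); print([(st[i].tolist(),ce[i].round(1).tolist()) for i in range(1,n) if st[i,4]>60])
```

```text
[ 528.7 -171.7  374.9] [-3.1415 -0.      0.0789] [-0.53  0.34  1.01  0.    1.79  0.96]
[[447. 231.]] [[462. 113.]] [[434. 331.]]
[([426, 117, 50, 183, 4202], [451.4, 192.1])]
```

Run:
```python
from h import *
z=np.load('c_w9.npz'); c=(z['arr_0'],float(z['arr_1']),z['arr_2']); im=cv2.imread('pics/w9.png')
h=cv2.cvtColor(im,cv2.COLOR_BGR2HSV); m=(((h[...,0]<6)|(h[...,0]>174))&(h[...,1]>150)&(h[...,2]>80))
P=[(np.nonzero(m[v])[0].mean(),v) for v in range(125,240,10)]; w=[m[v].sum() for v in range(125,240,20)]; print(w)
p=plane(c,P,309); vx,vy,x,y=cv2.fitLine(p.astype(np.float32),2,0,.1,.01).ravel(); print(np.degrees(np.arctan2(vy,vx)),x,y,'y at x=535.5:',y+(535.5-x)*vy/vx, 'far end',plane(c,[(474,117)],309))
```

```text
[np.int64(30), np.int64(29), np.int64(28), np.int64(28), np.int64(28), np.int64(27)]
5.7865 566.59204 -268.2803 y at x=535.5: -271.43112 far end [[ 603.91136267 -275.51826681]]
```

step_arm(series=[[[0.4, 0, 0.84, 0, 0, 0, 0], [0.4, -0.05, 0.84, 0, 0, 0, 0], [0.4, 0, 0.84, 0, 0, 0, 0], [0.4, 0, 0.84, 0, 0, 0, 0], [0.4, 0, 0, 0, 0, 0, 0], [0.4, 0, 0, 0, 0, 0, 0], [0.4, 0, 0, 0.6, 0, 0, 0], [0.4, 0, 0, 0.6, 0, 0, 0], [0.4, 0, 0, 0.6, 0, 0, 0], [0.4, 0, 0, 0.4, 0, 0, 0]]])

```text
t: 33.75
eef_pos: [535.0, -271.4, 308.1]
tool_rot: [-3.141, 0.0, 0.079]
ft_force: [0.2, -0.4, -0.4]
width: 61.6
finger_force: 0.0
```

step_arm(series=[[[0.4, 0, 0, 0.26, 0, 0, 0], [0.4, 0, 0, 0, 0, 0, 0], [0, 0, 0, 0, 0, 0, 0], [-0.3, 0, 0, 0, 0, 0, 0], [-0.4, 0, 0, 0, 0, 0, 0], [-0.5, 0, 0, 0, 0, 0, 0], [-0.6, 0, 0, 0, 0, 0, 0], [-1, 0, 0, 0, 0, 0, 0], [-1, 0, 0, 0, 0, 0, 0], [-1, 0, 0, 0, 0, 0, 0]]], grip_force=45)

```text
t: 34.75
eef_pos: [535.1, -273.2, 301.2]
tool_rot: [3.141, -0.0, 0.078]
ft_force: [-0.7, -0.3, 0.6]
width: 14.2
finger_force: 44.2
```

Run:
```python
from h import *
s=env.get_state(); print(s['eef_pos'].round(1),s['tool_rot'].round(4),s['width'],s['ft_force'].round(1),s['finger_force'])
```

```text
[ 535.1 -273.2  301.2] [ 3.1414e+00 -1.0000e-04  7.7800e-02] 14.16940056432976 [-0.7 -0.3  0.6] 44.20185104012489
```

Run:
```python
import numpy as np
q=np.r_[0,.04,np.arange(.12,1.57,.08),1.59]; a=1.658-q; y=210*np.cos(a); z=210*np.sin(a)
for i in range(1,len(q)): print(i,q[i].round(2),'ty %.2f tz %.2f'%(-(y[i]-y[i-1])/30,-(z[i]-z[i-1])/30),'dy,dz from start',(y[i]-y[0]).round(1),(z[i]-z[0]).round(1))
```

```text
1 0.04 ty -0.28 tz -0.02 dy,dz from start 8.4 0.6
2 0.12 ty -0.56 tz -0.00 dy,dz from start 25.2 0.7
3 0.2 ty -0.56 tz 0.04 dy,dz from start 41.9 -0.5
4 0.28 ty -0.55 tz 0.09 dy,dz from start 58.5 -3.1
5 0.36 ty -0.54 tz 0.13 dy,dz from start 74.9 -7.0
6 0.44 ty -0.53 tz 0.17 dy,dz from start 90.8 -12.1
7 0.52 ty -0.52 tz 0.21 dy,dz from start 106.4 -18.6
8 0.6 ty -0.50 tz 0.25 dy,dz from start 121.3 -26.2
9 0.68 ty -0.48 tz 0.29 dy,dz from start 135.6 -35.0
10 0.76 ty -0.45 tz 0.33 dy,dz from start 149.2 -45.0
11 0.84 ty -0.42 tz 0.37 dy,dz from start 161.9 -55.9
12 0.92 ty -0.39 tz 0.40 dy,dz from start 173.7 -67.9
13 1.0 ty -0.36 tz 0.43 dy,dz from start 184.4 -80.8
14 1.08 ty -0.32 tz 0.46 dy,dz from start 194.2 -94.5
15 1.16 ty -0.29 tz 0.48 dy,dz from start 202.8 -108.9
16 1.24 ty -0.25 tz 0.50 dy,dz from start 210.2 -124.0
17 1.32 ty -0.21 tz 0.52 dy,dz from start 216.4 -139.6
18 1.4 ty -0.16 tz 0.54 dy,dz from start 221.3 -155.6
19 1.48 ty -0.12 tz 0.55 dy,dz from start 225.0 -172.0
20 1.56 ty -0.08 tz 0.55 dy,dz from start 227.3 -188.7
21 1.59 ty -0.02 tz 0.21 dy,dz from start 227.8 -194.9
```

step_arm(series=[[[-1, 0, -0.28, -0.02, 0, 0, 0], [-1, 0, -0.56, 0, 0, 0, 0], [-1, 0, -0.56, 0.04, 0, 0, 0], [-1, 0, -0.55, 0.09, 0, 0, 0], [-1, 0, -0.54, 0.13, 0, 0, 0], [-1, 0, -0.53, 0.17, 0, 0, 0], [-1, 0, -0.52, 0.21, 0, 0, 0], [-1, 0, -0.5, 0.25, 0, 0, 0], [-1, 0, -0.48, 0.29, 0, 0, 0], [-1, 0, -0.45, 0.33, 0, 0, 0]]])

```text
t: 35.75
eef_pos: [523.2, -124.7, 254.9]
tool_rot: [3.138, 0.001, 0.077]
ft_force: [4.5, -13.4, -9.9]
width: 13.7
finger_force: 45.2
```

```bash
cat > y.py <<'E'
from h import *
s=env.get_state(); p=s['eef_pos']; d=p-np.array([535.1,-273.2,301.2]); u=np.radians(4.5); sx=d[0]*np.cos(u)+d[1]*np.sin(u); sy=-d[0]*np.sin(u)+d[1]*np.cos(u)
yy=sy-18.3; zz=p[2]+8-100; print('t',s['t'],p.round(1),'st dx,dy,dz',sx.round(1),sy.round(1),d[2].round(1),'r',np.hypot(yy,zz).round(1),'q',(1.658-np.arctan2(zz,yy)).round(3),'F',s['ft_force'].round(1),'w',round(s['width'],1),s['finger_force'].round(0))
E
python3 y.py
```

```text
Traceback (most recent call last):
  File "y.py", line 3, in <module>
    yy=sy-18.3; zz=p[2]+8-100; print('t',s['t'],p.round(1),'st dx,dy,dz',sx.round(1),sy.round(1),d[2].round(1),'r',np.hypot(yy,zz).round(1),'q',(1.658-np.arctan2(zz,yy)).round(3),'F',s['ft_force'].round(1),'w',round(s['width'],1),s['finger_force'].round(0))
                                                                                                                                                                                                                                      ^^^^^^^^^^^^^^^^^^^^^^^
AttributeError: 'float' object has no attribute 'round'
```

```bash
sed -i "s/s\['finger_force'\].round(0)/s['finger_force']/" y.py; python3 y.py
```

```text
t 35.75 [ 523.2 -124.7  254.9] st dx,dy,dz -0.3 149.0 -46.3 r 208.8 q 0.763 F [  4.5 -13.4  -9.9] w 13.7 45.18898135051131
```

step_arm(series=[[[-1, 0, -0.4, 0.4, 0, 0, 0], [-1, 0, -0.38, 0.42, 0, 0, 0], [-1, 0, -0.35, 0.44, 0, 0, 0], [-1, 0, -0.32, 0.46, 0, 0, 0], [-1, 0, -0.29, 0.48, 0, 0, 0], [-1, 0, -0.25, 0.5, 0, 0, 0], [-1, 0, -0.21, 0.52, 0, 0, 0], [-1, 0, -0.16, 0.54, 0, 0, 0], [-1, 0, -0.12, 0.45, 0, 0, 0], [-1, 0, -0.05, 0.3, 0, 0, 0]]])

```text
t: 36.75
eef_pos: [517.1, -48.7, 121.0]
tool_rot: [3.139, -0.0, 0.079]
ft_force: [-2.2, -9.1, 3.8]
width: 12.4
finger_force: 45.2
```

```bash
python3 y.py
```

```text
t 36.75 [517.1 -48.7 121. ] st dx,dy,dz -0.3 225.2 -180.2 r 208.9 q 1.519 F [-2.2 -9.1  3.8] w 12.4 45.20604506134987
```

step_arm(series=[[[-1, 0, 0.02, 0.2, 0, 0, 0], [-1, 0, 0.02, 0.2, 0, 0, 0], [-1, 0, 0, 0.15, 0, 0, 0], [-1, 0, 0, 0.1, 0, 0, 0], [-1, 0, 0, 0.08, 0, 0, 0], [-1, 0, 0, 0.08, 0, 0, 0], [-1, 0, 0, 0.08, 0, 0, 0], [-1, 0, 0, 0, 0, 0, 0], [-1, 0, 0, 0, 0, 0, 0], [-1, 0, 0, 0, 0, 0, 0]]])

```text
t: 37.75
eef_pos: [516.8, -46.0, 94.9]
tool_rot: [-3.136, 0.0, 0.079]
ft_force: [-0.3, 18.0, 6.6]
width: 12.0
finger_force: 45.5
```

```bash
python3 y.py
```

```text
t 37.75 [516.8 -46.   94.9] st dx,dy,dz -0.4 227.9 -206.3 r 209.7 q 1.644 F [-0.3 18.   6.6] w 12.0 45.4568275809288
```

step_arm(series=[[[-1, 0, -0.03, 0.04, 0, 0, 0], [-1, 0, 0, 0.04, 0, 0, 0], [-1, 0, 0, 0.03, 0, 0, 0], [-1, 0, 0, 0, 0, 0, 0], [-1, 0, 0, 0, 0, 0, 0], [-1, 0, 0, 0, 0, 0, 0], [-1, 0, 0, 0, 0, 0, 0], [-1, 0, 0, 0, 0, 0, 0], [-1, 0, 0, 0, 0, 0, 0], [-1, 0, 0, 0, 0, 0, 0]]])

```text
t: 38.75
eef_pos: [516.9, -45.8, 92.0]
tool_rot: [-3.138, -0.0, 0.079]
ft_force: [-2.0, 11.9, 10.2]
width: 11.8
finger_force: 45.4
```

```bash
python3 y.py
```

```text
t 38.75 [516.9 -45.8  92. ] st dx,dy,dz -0.3 228.1 -209.2 r 209.8 q 1.658 F [-2.  11.9 10.2] w 11.8 45.38129836320877
```

step_arm(series=[[[-1, 0, -0.02, 0.04, 0, 0, 0], [-1, 0, 0, 0.04, 0, 0, 0], [-1, 0, 0, 0.04, 0, 0, 0], [-1, 0, 0, 0, 0, 0, 0], [-1, 0, 0, 0, 0, 0, 0], [-1, 0, 0, 0, 0, 0, 0], [-1, 0, 0, 0, 0, 0, 0], [-1, 0, 0, 0, 0, 0, 0], [-1, 0, 0, 0, 0, 0, 0], [-1, 0, 0, 0, 0, 0, 0]]])

```text
t: 39.75
eef_pos: [516.9, -45.7, 88.4]
tool_rot: [-3.138, -0.0, 0.079]
ft_force: [-2.5, 9.5, 9.9]
width: 11.7
finger_force: 45.4
```

```bash
python3 y.py
python3 - <<'E'
from h import *
sd=env.snapshot('side')[:,:,::-1]; sc=env.snapshot('scene')[:,:,::-1]; cv2.imwrite('pics/sd10.png',sd); cv2.imwrite('pics/sc10.png',sc)
b=cv2.resize(sd[230:370,210:390],None,fx=2.2,fy=2.2,interpolation=cv2.INTER_CUBIC); a=cv2.resize(sc[150:290,250:430],None,fx=2.2,fy=2.2,interpolation=cv2.INTER_CUBIC)
cv2.imwrite('pics/p10.png',np.hstack([a,b]))
E
```

```text
t 39.75 [516.9 -45.7  88.4] st dx,dy,dz -0.3 228.2 -212.8 r 210.0 q 1.675 F [-2.5  9.5  9.9] w 11.7 45.4106605052948
```

View pics/p10.png

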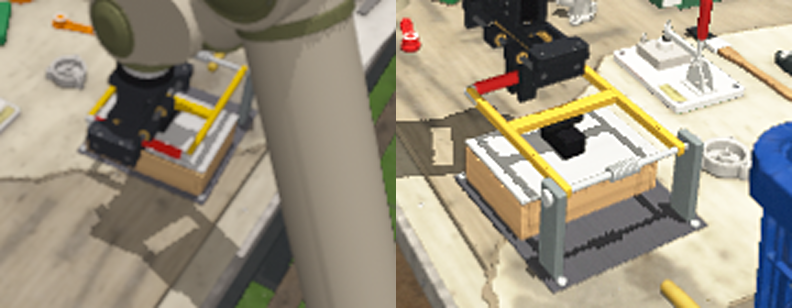

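The picture shows the yoke nearly level with its presser on the grip block, and red bar ends visible either side of the fingers. I'll measure the bar height numerically from the side camera.

```bash
cat > bar.py <<'E'
from h import *
import sys
def meas(f):
    b=cam('side'); h=cv2.cvtColor(cv2.imread(f),cv2.COLOR_BGR2HSV)
    m=(((h[...,0]<8)|(h[...,0]>172))&(h[...,1]>150)&(h[...,2]>70)).astype(np.uint8); m[:,:235]=0; m[:250]=0; m[290:]=0; m[:,285:]=0
    n,l,st,ce=cv2.connectedComponentsWithStats(m); i=1+np.argmax(st[1:,4]); ys,xs=np.nonzero(l==i); print('blob',st[i].tolist(),ce[i].round(1))
    p=np.c_[xs,ys]; x0=xs.min(); u=np.radians(4.5); d=np.array([np.cos(u),np.sin(u),0]); C=np.array([525.5,-137,0.])
    A=ray(b,[ce[i]]); o=A[0]; r=A[1][0]; 
    # station y = 92 plane: solve for centroid point
    nv=np.array([-np.sin(u),np.cos(u),0]); 
    for yy in (90,92,94): t=(yy-(o-C)@nv)/(r@nv); P=o+t*r-C; print('y',yy,'-> station x',(P@d).round(1),'z',P[2].round(1))
env_im=env.snapshot('side')[:,:,::-1] if len(sys.argv)>1 else None
if env_im is not None: cv2.imwrite('pics/sdx.png',env_im)
meas('pics/sdx.png' if len(sys.argv)>1 else 'pics/sd10.png')
E
python3 bar.py
python3 - <<'E'
from h import *
# check of the method at rest: bar centre in sd8 should give z~309 at y=-136
b=cam('side'); u=np.radians(4.5); d=np.array([np.cos(u),np.sin(u),0]); nv=np.array([-np.sin(u),np.cos(u),0]); C=np.array([525.5,-137,0.])
o,r=ray(b,[(325.05,228.7)]); r=r[0]; t=(-136.4-(o-C)@nv)/(r@nv); P=o+t*r-C; print('rest',(P@d).round(1),P[2].round(1))
# cover corners predicted in side view for home/proud
for z in (50,57): print(z,proj(b,[C+d*-94+nv*-65+[0,0,z+6],C+d*94+nv*-65+[0,0,z+6]]).round(1).tolist())
E
```

```text
blob [246, 262, 20, 11, 114] [256. 267.]
y 90 -> station x -34.5 z 103.2
y 92 -> station x -33.4 z 101.8
y 94 -> station x -32.2 z 100.4
rest -0.1 307.0
50 [[266.4, 320.9], [328.9, 297.9]]
57 [[266.5, 318.5], [329.1, 295.6]]
```

step_arm(series=[[[-1, 0, -0.02, 0, 0, 0, 0], [-1, 0, 0, 0.05, 0, 0, 0], [-1, 0, 0, 0.05, 0, 0, 0], [-1, 0, 0, 0.05, 0, 0, 0], [-1, 0, 0, 0.05, 0, 0, 0], [-1, 0, 0, 0, 0, 0, 0], [-1, 0, 0, 0, 0, 0, 0], [-1, 0, 0, 0, 0, 0, 0], [-1, 0, 0, 0, 0, 0, 0], [-1, 0, 0, 0, 0, 0, 0]]], grip_force=60)

```text
t: 40.85
eef_pos: [516.9, -45.6, 83.1]
tool_rot: [-3.14, -0.001, 0.079]
ft_force: [-4.1, 8.0, 16.2]
width: 11.7
finger_force: 60.7
```

```bash
python3 y.py; python3 bar.py 1
```

```text
t 40.85 [516.9 -45.6  83.1] st dx,dy,dz -0.3 228.3 -218.1 r 210.2 q 1.7 F [-4.1  8.  16.2] w 11.7 60.65817654132843
blob [246, 264, 20, 10, 113] [256.  268.7]
y 90 -> station x -34.6 z 98.0
y 92 -> station x -33.4 z 96.6
y 94 -> station x -32.3 z 95.2
```

step_arm(series=[[[-1, 0, -0.02, 0.04, 0, 0, 0], [-1, 0, 0, 0.04, 0, 0, 0], [-1, 0, 0, 0.04, 0, 0, 0], [-1, 0, 0, 0.03, 0, 0, 0], [-1, 0, 0, 0, 0, 0, 0], [-1, 0, 0, 0, 0, 0, 0], [-1, 0, 0, 0, 0, 0, 0], [-1, 0, 0, 0, 0, 0, 0], [-1, 0, 0, 0, 0, 0, 0], [-1, 0, 0, 0, 0, 0, 0]]])

```text
t: 41.9
eef_pos: [517.2, -45.6, 82.1]
tool_rot: [3.141, -0.004, 0.079]
ft_force: [-17.7, 6.3, 52.5]
width: 12.2
finger_force: 59.4
```

```bash
python3 y.py; python3 bar.py 1
python3 - <<'E'
from h import *
b=cam('side'); im=cv2.imread('pics/sdx.png'); im8=cv2.imread('pics/sd8.png')
# plate rear edge: brightness columns left of the left yoke arm & between
for u in (285,300,310,318): print(u,'now',im[290:330,u].mean(1).astype(int).tolist(),'\n   was',im8[290:330,u].mean(1).astype(int).tolist())
E
```

```text
t 41.9 [517.2 -45.6  82.1] st dx,dy,dz -0.0 228.3 -219.1 r 210.2 q 1.705 F [-17.7   6.3  52.5] w 12.2 59.376873672008514
blob [246, 264, 20, 11, 117] [255.9 269. ]
y 90 -> station x -34.9 z 97.3
y 92 -> station x -33.7 z 95.9
y 94 -> station x -32.6 z 94.4
285 now [37, 34, 32, 22, 28, 15, 19, 20, 16, 18, 17, 9, 57, 130, 254, 248, 247, 248, 249, 251, 223, 195, 192, 193, 189, 149, 178, 187, 195, 163, 128, 122, 123, 123, 124, 123, 123, 121, 124, 124] 
   was [32, 30, 19, 16, 16, 15, 17, 22, 22, 41, 135, 255, 254, 219, 222, 184, 186, 140, 143, 107, 108, 112, 107, 108, 111, 85, 179, 190, 195, 164, 129, 123, 125, 125, 122, 122, 123, 123, 123, 124]
300 now [142, 139, 154, 253, 249, 247, 245, 244, 245, 246, 246, 247, 247, 247, 247, 248, 246, 247, 247, 248, 242, 246, 231, 172, 165, 168, 167, 167, 169, 169, 160, 153, 156, 158, 163, 142, 118, 110, 110, 111] 
   was [246, 247, 247, 246, 246, 244, 246, 246, 247, 247, 247, 247, 247, 248, 247, 247, 247, 253, 222, 101, 128, 163, 176, 161, 167, 169, 168, 168, 171, 170, 159, 152, 156, 159, 163, 144, 118, 114, 110, 113]
310 now [154, 138, 136, 128, 252, 250, 248, 247, 247, 246, 246, 247, 248, 250, 190, 195, 207, 250, 207, 187, 169, 149, 170, 170, 168, 170, 160, 151, 157, 163, 161, 152, 123, 110, 114, 114, 115, 113, 115, 115] 
   was [246, 245, 244, 246, 247, 247, 246, 246, 246, 247, 247, 247, 249, 254, 134, 134, 149, 169, 156, 157, 153, 142, 169, 168, 165, 172, 159, 151, 156, 162, 161, 153, 120, 111, 114, 113, 114, 113, 114, 114]
318 now [243, 245, 245, 247, 247, 250, 254, 154, 138, 138, 134, 244, 230, 233, 207, 198, 189, 167, 149, 169, 167, 168, 172, 167, 154, 147, 153, 153, 111, 56, 105, 118, 116, 113, 114, 113, 112, 113, 112, 115] 
   was [245, 247, 247, 247, 246, 246, 247, 247, 246, 247, 251, 243, 147, 152, 153, 155, 154, 151, 142, 170, 168, 168, 170, 165, 155, 157, 163, 162, 143, 115, 116, 115, 117, 114, 114, 113, 116, 114, 113, 116]
```

The stop was hit hard (52 N), and the plate's rear edge has dropped about 4 px with the gap closed, so the cover is home. Now ease off and lead the yoke back slowly.

Run:
```python
import numpy as np
q=np.r_[1.658,1.64,1.61,1.57,1.53:0:-0.05,0]if 0 else np.r_[1.658,1.64,1.61,1.57,np.arange(1.52,0.1,-.05),.03,0]; a=1.658-q; y=210*np.cos(a); z=210*np.sin(a)
for i in range(1,len(q)): print(i,q[i].round(2),'%.2f %.2f'%(-(y[i]-y[i-1])/30,-(z[i]-z[i-1])/30),'dy %.1f dz %.1f'%(y[i]-y[-1],z[i]-z[-1]-8.5))
```

```text
1 1.64 0.00 -0.13 dy 228.3 dz -213.9
2 1.61 0.01 -0.21 dy 228.0 dz -207.6
3 1.57 0.02 -0.28 dy 227.5 dz -199.2
4 1.52 0.04 -0.35 dy 226.3 dz -188.8
5 1.47 0.06 -0.35 dy 224.6 dz -178.5
6 1.42 0.07 -0.34 dy 222.4 dz -168.2
7 1.37 0.09 -0.34 dy 219.6 dz -158.1
8 1.32 0.11 -0.33 dy 216.4 dz -148.1
9 1.27 0.12 -0.33 dy 212.7 dz -138.3
10 1.22 0.14 -0.32 dy 208.5 dz -128.6
11 1.17 0.16 -0.31 dy 203.8 dz -119.2
12 1.12 0.17 -0.30 dy 198.6 dz -110.1
13 1.07 0.19 -0.30 dy 193.0 dz -101.2
14 1.02 0.20 -0.29 dy 187.0 dz -92.6
15 0.97 0.22 -0.28 dy 180.5 dz -84.4
16 0.92 0.23 -0.26 dy 173.7 dz -76.4
17 0.87 0.24 -0.25 dy 166.4 dz -68.8
18 0.82 0.25 -0.24 dy 158.8 dz -61.6
19 0.77 0.27 -0.23 dy 150.8 dz -54.8
20 0.72 0.28 -0.21 dy 142.5 dz -48.4
21 0.67 0.29 -0.20 dy 133.9 dz -42.4
22 0.62 0.30 -0.19 dy 125.0 dz -36.8
23 0.57 0.31 -0.17 dy 115.8 dz -31.7
24 0.52 0.31 -0.15 dy 106.4 dz -27.1
25 0.47 0.32 -0.14 dy 96.7 dz -22.9
26 0.42 0.33 -0.12 dy 86.9 dz -19.2
27 0.37 0.33 -0.11 dy 76.9 dz -16.0
28 0.32 0.34 -0.09 dy 66.7 dz -13.4
29 0.27 0.34 -0.07 dy 56.5 dz -11.2
30 0.22 0.35 -0.05 dy 46.1 dz -9.6
31 0.17 0.35 -0.04 dy 35.7 dz -8.4
32 0.12 0.35 -0.02 dy 25.2 dz -7.8
33 0.03 0.63 0.01 dy 6.3 dz -8.0
34 0.0 0.21 0.02 dy 0.0 dz -8.5
```

step_arm(series=[[[-1, 0, 0, -0.05, 0, 0, 0], [-1, 0, 0, -0.05, 0, 0, 0], [-1, 0, 0, -0.05, 0, 0, 0], [-1, 0, 0, -0.05, 0, 0, 0], [-1, 0, 0, 0, 0, 0, 0], [-1, 0, 0, 0, 0, 0, 0], [-1, 0, 0, 0, 0, 0, 0], [-1, 0, 0, 0, 0, 0, 0], [-1, 0, 0, 0, 0, 0, 0], [-1, 0, 0, 0, 0, 0, 0]]])

```text
t: 42.95
eef_pos: [516.9, -45.6, 83.2]
tool_rot: [-3.139, 0.001, 0.078]
ft_force: [-1.5, 6.0, 7.3]
width: 11.9
finger_force: 61.1
```

```bash
python3 y.py; python3 bar.py 1
```

```text
t 42.95 [516.9 -45.6  83.2] st dx,dy,dz -0.3 228.3 -218.0 r 210.2 q 1.7 F [-1.5  6.   7.3] w 11.9 61.09013915061951
blob [246, 264, 20, 11, 113] [255.9 268.7]
y 90 -> station x -34.9 z 98.2
y 92 -> station x -33.7 z 96.8
y 94 -> station x -32.5 z 95.3
```

step_arm(series=[[[-1, 0, 0, -0.13, 0, 0, 0], [-1, 0, 0.01, -0.21, 0, 0, 0], [-1, 0, 0.02, -0.28, 0, 0, 0], [-1, 0, 0.04, -0.35, 0, 0, 0], [-1, 0, 0.06, -0.35, 0, 0, 0], [-1, 0, 0.07, -0.34, 0, 0, 0], [-1, 0, 0.09, -0.34, 0, 0, 0], [-1, 0, 0.11, -0.33, 0, 0, 0], [-1, 0, 0.12, -0.33, 0, 0, 0], [-1, 0, 0.14, -0.32, 0, 0, 0]]])

```text
t: 44.0
eef_pos: [518.2, -65.7, 172.5]
tool_rot: [-3.139, 0.002, 0.078]
ft_force: [-0.3, 5.7, -0.3]
width: 11.6
finger_force: 60.4
```

```bash
python3 y.py
python3 - <<'E'
from h import *
sd=env.snapshot('side')[:,:,::-1]; cv2.imwrite('pics/sd12.png',sd); h=cv2.cvtColor(sd,cv2.COLOR_BGR2HSV)
m=(((h[...,0]<8)|(h[...,0]>172))&(h[...,1]>150)&(h[...,2]>70)).astype(np.uint8); n,l,st,ce=cv2.connectedComponentsWithStats(m); print([(st[i].tolist(),ce[i].round(1).tolist()) for i in range(1,n) if st[i,4]>30])
E
```

```text
t 44.0 [518.2 -65.7 172.5] st dx,dy,dz -0.6 208.2 -128.7 r 206.2 q 1.257 F [-0.3  5.7 -0.3] w 11.6 60.38111597299576
[([427, 137, 12, 12, 108], [432.2, 142.5]), ([397, 209, 9, 9, 68], [401.1, 212.9]), ([347, 228, 7, 20, 104], [349.7, 237.3]), ([250, 237, 20, 11, 121], [260.0, 242.2]), ([212, 238, 6, 9, 37], [214.5, 241.6]), ([212, 248, 9, 6, 44], [216.0, 250.3])]
```

step_arm(series=[[[-1, 0, 0.16, -0.31, 0, 0, 0], [-1, 0, 0.17, -0.3, 0, 0, 0], [-1, 0, 0.19, -0.3, 0, 0, 0], [-1, 0, 0.2, -0.29, 0, 0, 0], [-1, 0, 0.22, -0.28, 0, 0, 0], [-1, 0, 0.23, -0.26, 0, 0, 0], [-1, 0, 0.24, -0.25, 0, 0, 0], [-1, 0, 0.25, -0.24, 0, 0, 0], [-1, 0, 0.27, -0.23, 0, 0, 0], [-1, 0, 0.28, -0.21, 0, 0, 0]]])

```text
t: 45.05
eef_pos: [523.3, -132.5, 252.6]
tool_rot: [-3.139, 0.002, 0.078]
ft_force: [-2.4, 1.2, -1.6]
width: 11.6
finger_force: 60.1
```

```bash
python3 y.py
```

```text
t 45.05 [ 523.3 -132.5  252.6] st dx,dy,dz -0.8 141.1 -48.6 r 202.2 q 0.74 F [-2.4  1.2 -1.6] w 11.6 60.05827445536852
```

step_arm(series=[[[-1, 0, 0.29, -0.2, 0, 0, 0], [-1, 0, 0.3, -0.19, 0, 0, 0], [-1, 0, 0.31, -0.17, 0, 0, 0], [-1, 0, 0.31, -0.15, 0, 0, 0], [-1, 0, 0.32, -0.14, 0, 0, 0], [-1, 0, 0.33, -0.12, 0, 0, 0], [-1, 0, 0.33, -0.11, 0, 0, 0], [-1, 0, 0.34, -0.09, 0, 0, 0], [-1, 0, 0.34, -0.07, 0, 0, 0], [-1, 0, 0.35, -0.05, 0, 0, 0]]])

```text
t: 46.05
eef_pos: [531.0, -229.6, 291.0]
tool_rot: [-3.14, 0.002, 0.078]
ft_force: [-3.9, 0.9, -5.8]
width: 11.5
finger_force: 60.3
```

```bash
python3 y.py
```

```text
t 46.05 [ 531.  -229.6  291. ] st dx,dy,dz -0.7 43.8 -10.2 r 200.6 q 0.214 F [-3.9  0.9 -5.8] w 11.5 60.31065545976162
```

step_arm(series=[[[-1, 0, 0.3, -0.04, 0, 0, 0], [-1, 0, 0.3, -0.02, 0, 0, 0], [-1, 0, 0.3, 0, 0, 0, 0], [-1, 0, 0.25, 0, 0, 0, 0], [-1, 0, 0.15, 0, 0, 0, 0], [-1, 0, 0.1, 0.01, 0, 0, 0], [-1, 0, 0.05, 0.01, 0, 0, 0], [-1, 0, 0, 0, 0, 0, 0], [-1, 0, 0, 0, 0, 0, 0], [-1, 0, 0, 0, 0, 0, 0]]])

```text
t: 47.05
eef_pos: [534.5, -272.8, 291.8]
tool_rot: [-3.14, 0.002, 0.078]
ft_force: [-5.7, 0.9, -2.3]
width: 11.5
finger_force: 60.1
```

```bash
python3 y.py
```

```text
t 47.05 [ 534.5 -272.8  291.8] st dx,dy,dz -0.6 0.4 -9.4 r 200.6 q -0.002 F [-5.7  0.9 -2.3] w 11.5 60.09677231311798
```

step_arm(series=[[[-1, 0, 0.03, 0, 0, 0, 0], [-1, 0, 0, 0, 0, 0, 0], [-0.7, 0, 0, 0, 0, 0, 0], [-0.6, 0, 0, 0, 0, 0, 0], [-0.5, 0, 0, 0, 0, 0, 0], [-0.4, 0, 0, 0, 0, 0, 0], [-0.2, 0, 0, 0, 0, 0, 0], [0, 0, 0, 0, 0, 0, 0], [0.2, 0, 0, 0, 0, 0, 0], [0.2, 0, 0, 0, 0, 0, 0]]])

```text
t: 48.05
eef_pos: [535.2, -273.8, 292.4]
tool_rot: [3.141, -0.0, 0.078]
ft_force: [0.8, 0.2, -0.1]
width: 52.4
finger_force: 0.0
```

step_arm(series=[[[0.2, 0, 0, -0.2, 0, 0, 0], [0.2, 0, 0, -0.5, 0, 0, 0], [0.2, 0, 0, -0.6, 0, 0, 0], [0.2, 0, 0, -0.6, 0, 0, 0], [0.2, 0, 0, -0.6, 0, 0, 0], [0.2, 0, 0, -0.3, 0, 0, 0], [0.2, 0, -0.8, 0, 0, 0, 0], [0.2, 0, -1, 0, 0, 0, 0], [0.2, 0, -1, 0, 0, 0, 0], [0.2, 0, -1, 0, 0, 0, 0]]])

```text
t: 49.05
eef_pos: [526.0, -159.0, 376.2]
tool_rot: [-3.141, 0.0, 0.078]
ft_force: [0.8, -0.5, 0.5]
width: 52.9
finger_force: 0.0
```

step_arm(series=[[[0.2, 0, -1, 0, 0, 0, 0], [0.2, 0, -1, 0, 0, 0, 0], [0.2, 0, -1, 0, 0, 0, 0], [0.2, 0, -1, 0, 0, 0, 0], [0.2, 0, -1, 0, 0, 0, 0], [0.2, 0, -0.8, 0, 0, 0, 0], [0.2, 0, 0, 0, 0, 0, 0], [0.2, 0, 0, 0, 0, 0, 0], [0.2, 0, 0, 0, 0, 0, 0], [0.2, 0, 0, 0, 0, 0, 0]]])

```text
t: 50.05
eef_pos: [512.9, 12.4, 376.2]
tool_rot: [3.142, 0.0, 0.077]
ft_force: [0.3, 0.6, 0.1]
width: 52.9
finger_force: 0.0
```

Run:
```python
from h import *
s=env.get_state(); print(s['t'],s['eef_pos'].round(1))
b=cam('side'); a=cam('scene'); sd=env.snapshot('side')[:,:,::-1]; sc=env.snapshot('scene')[:,:,::-1]; cv2.imwrite('pics/sd13.png',sd); cv2.imwrite('pics/sc13.png',sc)
def red(im,roi):
    h=cv2.cvtColor(im,cv2.COLOR_BGR2HSV); m=(((h[...,0]<8)|(h[...,0]>172))&(h[...,1]>150)&(h[...,2]>100)).astype(np.uint8); y0,y1,x0,x1=roi; q=np.zeros_like(m); q[y0:y1,x0:x1]=m[y0:y1,x0:x1]; M=cv2.moments(q,True); return (M['m10']/M['m00'],M['m01']/M['m00']),M['m00']
r1=red(sc,(105,130,320,380)); r2=red(sd,(205,250,290,365)); print(r1,r2,tri(a,r1[0],b,r2[0]).round(1))
im8=cv2.imread('pics/sd8.png'); print([(u,[int(np.nonzero(im[295:325,u].mean(1)>225)[0].max())+295 for im in (im8,sd)]) for u in (298,300,302,304,306)])
c0=cv2.imread('pics/sc8.png'); g0=cv2.cvtColor(cv2.imread('pics/scene0.png'),6).astype(int); g1=cv2.cvtColor(sc,6).astype(int)
for n,(u,v) in dict(tape=(221,355),tally=(247,387),sand=(194,330),el1=(190,255),el2=(168,306)).items(): print(n,abs(g1-g0)[v-12:v+12,u-12:u+12].mean().round(1))
# cover corners in the scene picture
C=np.array([525.5,-137,0.]);u=np.radians(4.5);d=np.array([np.cos(u),np.sin(u),0]);nv=np.array([-np.sin(u),np.cos(u),0])
w=(sc.min(2)>185).astype(np.uint8); w[:180]=0; w[240:]=0; w[:,:280]=0; w[:,370:]=0
n,l,st,ce=cv2.connectedComponentsWithStats(w); i=1+np.argmax(st[1:,4]); r=cv2.minAreaRect(np.argwhere(l==i)[:,::-1].astype(np.float32)); print(st[i].tolist(),ce[i].round(1),'expected centre',proj(a,[C+[0,0,56]]).round(1),'corners',proj(a,[C+d*x+nv*y+[0,0,56] for x,y in((-94,-65),(94,-65),(94,65),(-94,65))]).round(1).tolist())
```

```text
50.05 [512.9  12.4 376.2]
((354.6038961038961, 119.03896103896103), 154.0) ((325.1167108753316, 228.6763925729443), 377.0) [ 526.7 -280.1  308.3]
[(298, [308, 309]), (300, [307, 309]), (302, [307, 308]), (304, [306, 307]), (306, [304, 304])]
tape 6.7
tally 7.1
sand 5.7
el1 6.8
el2 6.6
[290, 185, 67, 43, 1345] [323.7 206.3] expected centre [[323.3 204.5]] corners [[357.7, 202.5], [306.6, 183.4], [288.6, 206.6], [342.0, 228.2]]
```

Run:
```python
from h import *
I={n:cv2.imread(f'pics/{n}.png') for n in('sd8','sd13','sdx')}
for u in (270,276,298,302):
  for n in I: print(u,n,I[n][298:330,u].mean(1).astype(int).tolist())
b=cam('side');C=np.array([525.5,-137,0.]);r=np.radians(4.5);d=np.array([np.cos(r),np.sin(r),0]);nv=np.array([-np.sin(r),np.cos(r),0])
for z in(50,56,57,63): print(z,proj(b,[C+d*x+nv*-65+[0,0,z] for x in(-90,-70,-10,10)]).round(1).tolist())
k=[I[n][225:335,225:345] for n in ('sd8','sd13')]
# rear-left corner and left edge of plate: subpixel vertical shift of patch incl. front-left plate corner
for (y0,y1,x0,x1) in((275,300,232,262),(262,285,240,275),(300,325,258,275)):
  A=cv2.cvtColor(I['sd8'],6)[y0:y1,x0:x1].astype(np.float32);B=cv2.cvtColor(I['sd13'],6)[y0:y1,x0:x1].astype(np.float32); print(cv2.phaseCorrelate(A,B,cv2.createHanningWindow(A.shape[::-1],cv2.CV_32F)))
```

```text
270 sd8 [255, 250, 248, 247, 248, 250, 249, 249, 248, 248, 248, 247, 248, 249, 248, 244, 244, 196, 245, 248, 251, 227, 156, 122, 162, 146, 140, 151, 160, 160, 159, 150]
270 sd13 [247, 248, 247, 248, 247, 247, 247, 248, 248, 248, 247, 247, 247, 247, 247, 248, 247, 244, 240, 248, 246, 246, 247, 247, 217, 146, 129, 142, 153, 152, 154, 142]
270 sdx [193, 191, 160, 121, 109, 111, 164, 254, 253, 250, 248, 248, 248, 248, 248, 251, 254, 234, 142, 164, 142, 137, 134, 247, 214, 145, 131, 144, 154, 154, 152, 142]
276 sd8 [247, 247, 248, 249, 248, 247, 247, 247, 248, 247, 248, 249, 251, 233, 174, 100, 93, 92, 117, 135, 141, 144, 146, 124, 99, 92, 90, 91, 90, 91, 92, 91]
276 sd13 [248, 248, 247, 245, 247, 248, 248, 247, 246, 247, 247, 247, 250, 233, 172, 100, 90, 91, 115, 130, 132, 135, 137, 119, 94, 93, 88, 91, 89, 89, 89, 88]
276 sdx [146, 146, 138, 243, 198, 188, 193, 189, 153, 120, 110, 111, 163, 235, 175, 101, 90, 89, 137, 131, 133, 134, 138, 122, 98, 91, 91, 90, 90, 90, 91, 90]
298 sd8 [247, 247, 247, 247, 247, 247, 247, 246, 247, 249, 255, 212, 93, 140, 169, 172, 153, 167, 169, 168, 169, 1
[... 665 characters left out ...]
 167, 169, 161, 149, 153, 157, 160, 161, 120, 111, 112, 111, 111]
302 sdx [246, 247, 246, 247, 246, 247, 248, 247, 247, 247, 248, 242, 248, 240, 173, 153, 165, 170, 169, 169, 170, 162, 154, 155, 159, 163, 161, 125, 112, 113, 113, 111]
50 [[267.8, 322.5], [275.0, 319.8], [295.6, 312.1], [302.2, 309.7]]
56 [[267.9, 320.4], [275.0, 317.8], [295.7, 310.1], [302.3, 307.7]]
57 [[267.9, 320.1], [275.0, 317.4], [295.7, 309.8], [302.4, 307.3]]
63 [[267.9, 318.0], [275.1, 315.3], [295.9, 307.8], [302.5, 305.3]]
((0.8301807237972021, 1.9145698108284197), 0.4998790613810221)
((-0.10212078362881982, 0.012888581375236186), 1.0241493433713913)
((-0.36408036719336323, 3.511894756553639), 0.5729109817081027)
```

Run:
```python
from h import *
A,B=cv2.imread('pics/sd8.png'),cv2.imread('pics/sd13.png'); b=cam('side')
C=np.array([525.5,-137,0.]);r=np.radians(4.5);d=np.array([np.cos(r),np.sin(r),0]);nv=np.array([-np.sin(r),np.cos(r),0])
xs=np.arange(-94,95,1.); pj={z:proj(b,[C+d*x+nv*-65+[0,0,z] for x in xs]) for z in(50,57)}
for u in list(range(264,273))+list(range(284,334,3)):
    i=np.argmin(abs(pj[50][:,0]-u)); v=int(pj[57][i,1]); out=[]
    for im in(A,B):
        s=(im[v-14:v+10,u,0].astype(int)) # blue channel: white vs wood
        k=np.nonzero(s>170)[0]; e=k.max() if len(k) else -1
        f=0 if e<0 or e+1>=len(s) else (s[e]-170)/(s[e]-s[e+1]+1e-9); out.append(round(float(v-14+e+f),1))
    print(u,'x',xs[i],'pred57/50',pj[57][i,1].round(1),pj[50][i,1].round(1),out)
```

```text
264 x -94.0 pred57/50 320.6 323.0 [317.2, 319.7]
265 x -94.0 pred57/50 320.6 323.0 [318.2, 320.8]
266 x -94.0 pred57/50 320.6 323.0 [319.4, 321.8]
267 x -92.0 pred57/50 320.3 322.7 [320.4, 323.5]
268 x -89.0 pred57/50 319.9 322.3 [320.5, 322.9]
269 x -87.0 pred57/50 319.7 322.1 [320.3, 322.4]
270 x -84.0 pred57/50 319.3 321.7 [319.6, 322.4]
271 x -81.0 pred57/50 318.9 321.3 [322.4, 322.2]
272 x -78.0 pred57/50 318.5 320.9 [319.3, 321.5]
284 x -44.0 pred57/50 314.0 316.4 [319.3, 319.3]
287 x -35.0 pred57/50 312.9 315.3 [297.0, 297.0]
290 x -27.0 pred57/50 311.9 314.3 [296.0, 296.0]
293 x -18.0 pred57/50 310.8 313.1 [315.0, 312.4]
296 x -9.0 pred57/50 309.7 312.0 [314.0, 311.5]
299 x 0.0 pred57/50 308.5 310.9 [312.2, 310.7]
302 x 9.0 pred57/50 307.5 309.8 [311.2, 308.9]
305 x 19.0 pred57/50 306.2 308.6 [310.1, 306.1]
308 x 28.0 pred57/50 305.2 307.5 [304.7, 304.7]
311 x 37.0 pred57/50 304.1 306.4 [309.6, 309.2]
314 x 47.0 pred57/50 302.9 305.2 [308.1, 308.1]
317 x 56.0 pred57/50 301.9 304.2 [301.4, 301.4]
320 x 66.0 pred57/50 300.7 303.0 [306.3, 306.1]
323 x 75.0 pred57/50 299.7 302.0 [303.7, 301.6]
326 x 85.0 pred57/50 298.6 300.9 [299.2, 300.7]
329 x 94.0 pred57/50 297.6 299.8 [306.0, 306.0]
332 x 94.0 pred57/50 297.6 299.8 [306.0, 306.0]
```

The yoke is back at rest, with the bar at the same side-view pixel as at the start. The cover edge matches the home height and the bystanders are unmoved. Handing in.

```bash
python3 -c "
from workcell import env
print(env.close_job())"
```

```text
the job is handed in; nothing more can be done
None
```

I handed the job in (`close_job` returned no verdict): both lever castings present are in the box, the cover is pressed down on the rim as far as its rear edge shows (front edge not checked), the yoke was led back slowly to its rest, and the bystanders are unmoved.

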